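# Drive a bearing cup home in a wheel hub

### The arm

A 7-joint arm with a two-finger parallel gripper is mounted at the origin on a cart in front of the work surface, level with it; the furniture and walls round the work are solid. World frame = base frame: x ahead of the robot, y to its left, z up, the work surface at z = 0. Lengths are in m, angles in rad, forces in N, time in s.
With the tool pointing down it reaches from about 0.425 to 0.875 m from the base axis. Payload 4.7 kg.
Tool frame: the origin (TCP) lies midway between the tips of the shut fingers; the grasp point (between the pads) lies manip.grip_point_offset behind it (manip.grip_point_offset is the distance from the TCP to the grasp point, in m); z points along the fingers, y is the line along which they close (so a half turn about z gives the same grasp; the last joint's range is limited). The gripper opens to 87 mm and grips with 3 to 60 N. Pads are 19 mm wide; open, the fingers measure 117 mm over their backs; the gripper's body (75 mm by 190 mm) begins 51 mm behind the grasp point.
Start: joints at [1.283, 0.321, -0.07, 1.45, 0.023, 1.371, -0.057], TCP at [0.193, -0.621, 0.223] pointing down, gripper open.
Joint ranges: [-2.86, 2.86], [-0.3, 2.09], [-1.38, 1.24], [0.06, 2.45], [-1.56, 4.7], [0.09, 2.05], [-2.69, 2.69]. Speed limits (rad/s): [2.57, 2.57, 3.14, 3.14, 3.14, 3.14, 3.14].

### API

Orientations are given as a rotation vector (axis times angle).
In Python, from cell import manip gives the robot as it stands.
- The arm moves only by the tool servo_tool, never from a script. Its argument "rows" is a list of rows, each a list of 6 numbers: the shift along the tool's x, y, z in mm, then the turn, a rotation vector about the tool's x, y, z in degrees. A call has 1 to 20 rows; each row shifts and turns the commanded pose from where the row before left it, along the tool's axes as they then stand; what a row does not reach is not made up. A row lasts 1/10 s, in which the tool goes at most 50 mm and 8.59 degrees, less where a joint would pass 70% of its speed; a pose out of reach is approached as far as the arm can. A call with a gripper value outside its range is refused whole. "jaw" is the opening, from 0 (shut) to 1 (fully open), set as the call begins (left out, the last holds). The fingers move at their own pace and stop on an object; "newtons" is the grip in N (left out, the last holds). Time passes only in rows, so rows that do not move let the fingers close. It gives the time, the measured TCP pose, the force, the opening and the grip force at its end, in the units of the state.
- manip.get_state(): the state, without advancing time (a new reading comes with each control period).
- manip.grab_frame(name): name is "scene" or "top" or "wrist"; returns the picture (420x560x3 uint8, blue, green, red); there is no depth.
- manip.camera_params(name): a dict with "mtx" (3x3 intrinsics, pixels), "rvec" (rotation vector, rad) and "tvec" (3), from world to camera coordinates, as OpenCV has them. Camera axes: x right, y down, z forward; pixel columns grow to the right and rows downward; lengths in m; the calibration is good to about 2 mm. A picture is of the moment at which its call begins: read the wrist's pose just before it. camera_params takes no time and is no camera call; for the wrist camera it gives the pose at the moment of the call.
- manip.finish_job(): hands the job in; it is judged then, once.
The state is a dict: "clock": time; "joint_positions": joint angles; "joint_velocities": joint speeds; "tau": joint torques, N m; "tcp_pos": TCP position; "tool_rot": TCP orientation; "force": force on the tool from outside, world axes, zero at the start; "moment": the same for the moment, N m; "grip_width": opening from 0.0 (shut) to 1.0 (fully open); "grasp_force": force on a finger pad.
Only numpy, scipy, OpenCV 4.12 (cv2) and the standard library are available. Lean on these libraries where they do the work, as an engineer would, in place of code of your own. Each camera call takes 0.05 s, during which the arm holds its last target. There are 200 camera calls.

### The job

Stand the flanged bearing cup in the mouth of the wheel's hub, then take the brass drift and drive the cup fully home with it, pressing gently on its metal rim, a few millimetres at a time and on alternate sides, so that it enters square and never cocks, until the flange sits flush on the hub all round. Press only on the rim and not on the bearing in its middle, and drive with the drift, not with the fingers. Then stand the drift back in its wooden block, and leave the oil can, the nail tin and the pliers where they are.

Things in the scene. Friction and masses are not known exactly. Their poses are not given: they have to be found in the camera images.
- cup_center (a point): Loose bearing cup, steel, 0.25 kg, 36 mm tall, upright on the bench. Its upper 12 mm is a round flange, 56 mm in diameter: grasp it there. This point is on the axis half-way up the flange: the flange's shoulder is 6 mm below it, the rim's top 6 mm above, the foot 30 mm below. The rim's top is a flat ring from radius 13 to 28 mm: press at radius about 20. z: the cup's axis, up.
- cup: The same cup; origin at the centre of its foot. Below the flange is a skirt 24 mm long: 9 mm of 45 mm diameter, a 6.5 mm taper, and a pilot of 43 mm diameter with its foot chamfered to 35 mm. It is a press fit in the hub: 5 to 20 N on one side of the rim (more as it goes deeper) drives that side down while the other stays or rises a little; it stays as it is left. Over 35 N would bruise it.
- bearing: Small sealed bearing fixed in the middle of the cup: black seal and steel inner ring, 26 mm in diameter, lying 3 mm below the rim's top. Not to be pressed on. Origin at the centre of the cup's foot.
- hub_mouth (a point): Centre of the flat upper face of the wheel's hub, 66 mm above the bench; dark steel, 66 mm in diameter. Lowered in upright, the cup drops in until cup_center is about 13 to 17 mm above this point, and stands there, perhaps leaning up to 0.08 rad. Driven home its shoulder lies on this face, cup_center is 6 mm above this point, and it feels solid on every side. A 3 mm press on one side tilts the cup 0.06 to 0.09 rad.
- wheel: Trolley wheel lying flat on the bench, immovable: grey disc, black tyre 125 mm in diameter and 42 mm high, hub in the middle. The bore in the hub is 51 mm wide and 28 mm deep, lined from 2 to 16 mm below the face with eight spring-steel waves that leave 44 mm free and grip the cup. Near the end the cup may slip several mm at once under a steady force: limit the travel. Origin on the bench under the hub.
- drift_grip (a point): Loose brass drift standing upright in its block, 95 mm long, 0.22 kg. This point is the centre of its square shank, 16 x 16 mm and 46 mm tall: grasp it across two flats. x and y are square to the flats, z points up to the head. Below the shank a round collar, 28 mm in diameter, 6 mm thick, then the round tip, 12 mm in diameter, 34 mm long; above the shank a domed head, 22 mm wide, 9 mm tall.
- drift_tip (a point): Centre of the flat lower end of the drift's tip, 63 mm below drift_grip.
- drift: The same drift; origin at the end of its tip, as drift_tip.
- block_hole (a point): Centre of the mouth of the 18 mm hole in the top of the drift's wooden block (60 x 60 x 38 mm, fixed to the bench; hole 36 mm deep). The drift stands in it with its collar on the block, its tip end 34 mm below this point.
- oil_can: Grey oil can with a thin spout, 76 mm in diameter and 125 mm tall, to the left of the work; leave it alone. Origin under its centre.
- nail_tin: Open tin, 74 mm in diameter and 96 mm tall, to the left of the work; leave it alone. Origin under its centre.
- pliers: Pliers lying on the bench behind the work, 187 mm long and 12 mm high; leave them alone. Origin under their centre.
Things that resemble listed ones, but are neither listed nor needed, are in the scene too. Of the things that look like the drift, the middle-sized one is meant. What is shaped like the cup but turquoise is not meant.

How it is judged:
By the outcome, as a careful person would: the job done as asked, in the order asked, and still so for the second after the job is handed in, with the robot touching nothing.
It also fails if it takes over 72 s, if anything falls off the work surface, if the arm or the gripper's body presses on something with over 40 N, if the wrist force passes 120 N, or if a joint passes its speed limit or range.

## Working session

There is one attempt and no reset: what is moved stays moved. The work goes in short steps, Python scripts to look and compute and a tool call to move; the robot and the scene stay as the last step left them, time stands still between calls to the robot, and variables do not carry over. Pictures are saved under pics/ and viewed, at most 10 in all, crops included, and the job is handed in when it is done.

Besides the shell and the picture viewer there is one more tool, called after ">>>" as name([rows], argument=value, ...), one row to a line, values as JSON. servo_tool: Moves the arm, as the interface text tells. Its arguments: {"type":"object","properties":{"rows":{"type":"array","items":{"type":"array","items":{"type":"number"}}},"jaw":{"type":"number"},"newtons":{"type":"number"}},"required":["rows"]}

```bash
mkdir -p pics; cat > h.py <<'E'
import numpy as np, cv2
from cell import manip
from scipy.spatial.transform import Rotation as R
def cam(n):
    p=manip.camera_params(n); return np.array(p["mtx"],float),R.from_rotvec(np.ravel(p["rvec"])).as_matrix(),np.ravel(p["tvec"]).astype(float)
def ray(c,uv):
    K,Rm,t=c; d=Rm.T@np.linalg.solve(K,[uv[0],uv[1],1.]); return -Rm.T@t,d/np.linalg.norm(d)
def onz(c,uv,z):
    o,d=ray(c,uv); return o+d*(z-o[2])/d[2]
def proj(c,P):
    K,Rm,t=c; q=K@(Rm@np.asarray(P,float)+t); return q[:2]/q[2]
def tri(rs):
    A=sum(np.eye(3)-np.outer(d,d) for o,d in rs); b=sum((np.eye(3)-np.outer(d,d))@o for o,d in rs); return np.linalg.solve(A,b)
def tool():
    s=manip.get_state(); return np.array(s["tcp_pos"]),R.from_rotvec(s["tool_rot"]),s
E
python3 - <<'E'
from h import *
np.set_printoptions(precision=4,suppress=True)
p,r,s=tool(); print(s, manip.grip_point_offset); print(r.as_matrix())
for n in("scene","top","wrist"):
    c=cam(n); im=manip.grab_frame(n); cv2.imwrite(f"pics/{n}0.png",im); print(n,c[0][0,0],-c[1].T@c[2],c[1][2])
a=np.vstack([cv2.imread("pics/scene0.png"),cv2.imread("pics/top0.png")])
E
```

```text
{'clock': 0.0, 'joint_positions': array([ 1.2831,  0.3218, -0.0701,  1.4517,  0.0226,  1.3708, -0.0569]), 'joint_velocities': array([ 0.    , -0.0002,  0.0008,  0.0007, -0.001 , -0.0006,  0.0004]), 'tau': array([  0.0004, -49.1297,  -0.4035, -31.2537,  -0.0637,   0.0439,
         0.0002]), 'tcp_pos': array([ 0.193 , -0.6201,  0.2215]), 'tool_rot': array([-3.1041, -0.472 ,  0.0006]), 'force': array([ 0.8244,  0.5627, -0.4021]), 'moment': array([-0.0359,  0.0142,  0.0543]), 'grasp_force': 0.0, 'grip_width': 0.999934638802845} 0.0187
[[ 0.9548  0.2973 -0.0007]
 [ 0.2973 -0.9548  0.0017]
 [-0.0001 -0.0019 -1.    ]]
scene 383.85321907321554 [-0.0166 -0.2928  0.5621] [ 0.7092  0.397  -0.5826]
top 473.031106157205 [ 0.145  -0.0994  1.1548] [ 0.3696  0.1166 -0.9218]
wrist 333.566694927711 [ 0.2577 -0.6007  0.3847] [-0.2402 -0.0729 -0.968 ]
```

View pics/scene0.png

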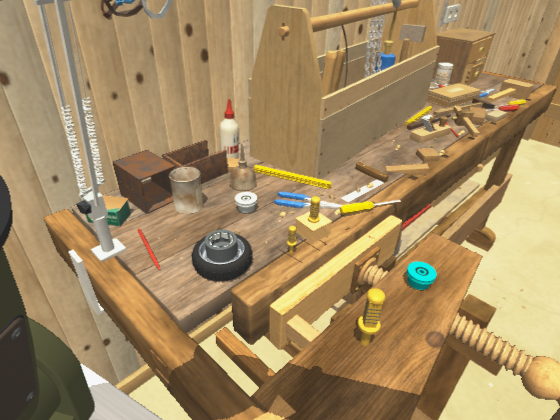

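View pics/top0.png

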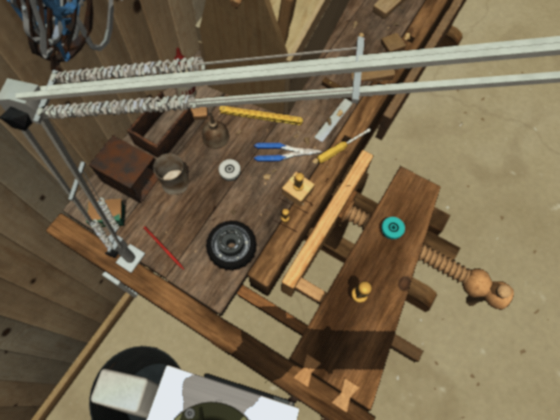

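The scene picture shows these candidates:
- **Cups:** steel cup at scene (246,200) / top (230,169). The turquoise look-alike at scene (421,274) is excluded by its colour.
- **Wheel hub:** scene (221,243) / top (232,243).
- **Drifts:** small at scene (292,240), one in the wooden block at scene (314,210), and large at scene (372,315). The one in the block is the middle-sized one, and it stands in its block as described.

I'll confirm these in one enlarged crop and take rough positions.

```bash
python3 - <<'E'
from h import *
np.set_printoptions(precision=4,suppress=True)
cs,ct=cam("scene"),cam("top")
for n,a,b in[("cup",(246,196),(230,168)),("hub",(221,240),(232,243)),("drifthead",(315,200),(298,180)),("small",(292,229),(286,212)),("big",(376,294),(363,288)),("plierjoint",(316,206),(290,152)),("can top",(241,147),(211,120)),("tin rim",(186,173),(171,163))]:
    rs=[ray(cs,a),ray(ct,b)]; P=tri(rs); print(n,P,"reproj",proj(cs,P),proj(ct,P))
print("z0 corner block?",onz(ct,(298,187),.038),onz(ct,(128,258),0))
for P in([0.193,-.62,.22],[0,0,0],[.5,0,0],[.6,-.2,0]): print(P,proj(cs,P),proj(ct,P))
im=cv2.imread("pics/scene0.png")[170:290,180:340]; im2=cv2.imread("pics/top0.png")[150:270,200:320]
im=cv2.resize(im,None,fx=3,fy=3,interpolation=2); im2=cv2.resize(im2,None,fx=2.5,fy=3,interpolation=2)
cv2.imwrite("pics/crop1.png",np.hstack([im,im2]))
E
```

```text
cup [0.6525 0.1714 0.0417] reproj [246.3998 195.945 ] [229.6432 168.1411]
hub [0.4491 0.0945 0.0738] reproj [221.3724 239.9376] [231.7165 243.1355]
drifthead [ 0.6448 -0.0159  0.0983] reproj [314.3579 200.0604] [298.5584 179.8589]
small [ 0.5656 -0.0057  0.0656] reproj [292.754  228.9126] [285.3777 212.1945]
big [ 0.4215 -0.2249  0.1208] reproj [375.1389 294.0044] [363.5934 287.9366]
plierjoint [ 0.7746  0.0358 -0.0111] reproj [314.7419 206.1082] [291.1662 151.7078]
can top [0.7309 0.2394 0.1264] reproj [240.5415 147.0553] [211.4395 119.8335]
tin rim [0.5978 0.3078 0.0932] reproj [187.4145 172.7829] [169.7646 163.6225]
z0 corner block? [ 0.6531 -0.0152  0.038 ] [0.3573 0.3463 0.    ]
[0.193, -0.62, 0.22] [948.4218 698.5487] [569.0122 466.0537]
[0, 0, 0] [ 61.2617 518.9188] [209.6323 455.8268]
[0.5, 0, 0] [274.3848 268.8669] [275.5034 243.9299]
[0.6, -0.2, 0] [381.2116 274.9186] [360.8143 229.7312]
```

View pics/crop1.png

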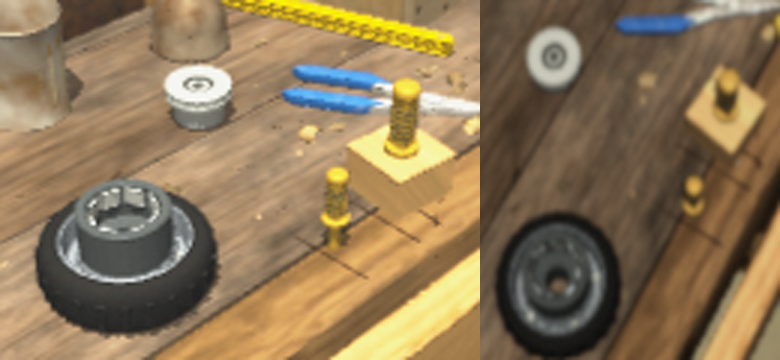

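The crop confirms the set: steel cup at scene (246,196), hub with wavy lining at (221,240), and the middle-sized knurled drift in its pale block at (315,200). The smaller drift beside it stands without a block. Next I move over the work for closer views.

>>> servo_tool([
  [24.6,-27.4,-2,0,0,0],
  [24.6,-27.4,-2,0,0,0],
  [24.6,-27.4,-2,0,0,0],
  [24.6,-27.4,-2,0,0,0],
  [24.6,-27.4,-2,0,0,0],
  [24.6,-27.4,-2,0,0,0],
  [24.6,-27.4,-2,0,0,0],
  [24.6,-27.4,-2,0,0,0],
  [24.6,-27.4,-2,0,0,0],
  [24.6,-27.4,-2,0,0,0],
  [24.6,-27.4,-2,0,0,0],
  [24.6,-27.4,-2,0,0,0],
  [24.6,-27.4,-2,0,0,0],
  [24.6,-27.4,-2,0,0,0],
  [24.6,-27.4,-2,0,0,0],
  [24.6,-27.4,-2,0,0,0],
  [24.6,-27.4,-2,0,0,0],
  [24.6,-27.4,-2,0,0,0],
  [24.6,-27.4,-2,0,0,0],
  [24.6,-27.4,-2,0,0,0],
])

```text
clock: 2.15
tcp_pos: [0.5003, 0.0501, 0.2626]
tool_rot: [3.105, 0.472, 0.0]
force: [0.2, -0.0, -0.4]
grip_width: 1.0
grasp_force: 0.0
```

```bash
cat >> h.py <<'E'
def go(P,yang=None):
    "print tool-frame shift (mm) to TCP P, then turn (deg about tool z) to bring tool y to angle yang"
    p,r,s=tool(); d=r.inv().apply(np.asarray(P)-p)*1e3; y=r.as_matrix()[:,1]; a=np.degrees(np.arctan2(y[1],y[0]))
    z=r.as_matrix()[:,2]; print("tcp",np.round(p,4),"z",np.round(z,4),"yang",round(a,2),"shift",np.round(d,1),"turn",None if yang is None else -round((yang-a+180)%360-180,2))
E
python3 - <<'E'
from h import *
np.set_printoptions(precision=4,suppress=True)
p,r,s=tool(); print(p,s["joint_positions"],s["force"],s["clock"])
c=cam("wrist"); im=manip.grab_frame("wrist"); cv2.imwrite("pics/w1.png",im); np.savez("w1.npz",K=c[0],R=c[1],t=c[2])
for n,P in dict(cup=[.6525,.1714,.036],hub=[.4491,.0945,.066],drift=[.645,-.016,.09]).items(): print(n,proj(c,P))
E
```

```text
[0.5003 0.0501 0.2626] [ 0.6634  0.0234 -0.8198  1.7227  0.018   1.4028 -1.4286] [ 0.2232 -0.0372 -0.3894] 2.15
cup [210.3085   8.2439]
hub [226.4816 215.8359]
drift [391.17    64.5102]
```

View pics/w1.png

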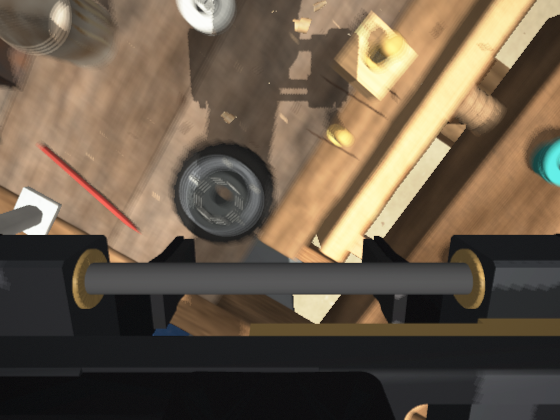

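The wrist picture shows the cup at the top edge (205,5), the hub at about (222,196), the block and drift at about (380,50), and the small drift at (340,135). Now I move closer to the cup, with the tool turned so the body clears the can and the tin.

>>> servo_tool([
  [25.3,-5.3,8,0,0,0],
  [25.3,-5.3,8,0,0,0],
  [25.3,-5.3,8,0,0,0],
  [25.3,-5.3,8,0,0,0],
  [25.3,-5.3,8,0,0,0],
  [0,0,0,0,0,-7.8],
  [0,0,0,0,0,-7.8],
  [0,0,0,0,0,-7.8],
  [0,0,0,0,0,-7.8],
  [0,0,0,0,0,-7.8],
  [0,0,0,0,0,0],
])

```text
clock: 3.3
tcp_pos: [0.6127, 0.1114, 0.222]
tool_rot: [-2.769, -1.482, 0.001]
force: [0.2, -0.4, 0.0]
grip_width: 1.003
grasp_force: 0.0
```

```bash
cat >> h.py <<'E'
def ell(cnt): return cv2.fitEllipse(cv2.convexHull(cnt))
def blob(m,near,amin=30):
    cs,_=cv2.findContours(m.astype(np.uint8),cv2.RETR_EXTERNAL,cv2.CHAIN_APPROX_NONE)
    cs=[c for c in cs if cv2.contourArea(c)>amin]
    return min(cs,key=lambda c:np.linalg.norm(c[:,0].mean(0)-near)) if cs else None
E
python3 - <<'E'
from h import *
np.set_printoptions(precision=4,suppress=True)
p,r,s=tool(); print(p,s["joint_positions"],s["clock"]); 
c=cam("wrist"); im=manip.grab_frame("wrist"); cv2.imwrite("pics/w2.png",im); np.savez("w2.npz",K=c[0],R=c[1],t=c[2])
print(proj(c,[.6525,.1714,.036]))
cs,ct=cam("scene"),cam("top"); rs=[]
for n,cc,near,f in(("wrist",c,proj(c,[.6525,.1714,.036]),"w2"),("scene",cs,(246,196),"scene0"),("top",ct,(230,168),"top0")):
    g=cv2.imread(f"pics/{f}.png"); h=cv2.cvtColor(g,cv2.COLOR_BGR2HSV)
    b=blob((h[...,1]<45)&(h[...,2]>130),near); e=ell(b); print(n,e,cv2.contourArea(b),cv2.boundingRect(b)); 
    if n!="scene": rs.append(ray(cc,e[0])); print(onz(cc,e[0],.036))
print("tri wrist+top",tri(rs))
# hub in w1
d=np.load("w1.npz"); c1=(d["K"],d["R"],d["t"])
print("hub w1 rough",onz(c1,(222,196),.066))
cv2.imwrite("pics/w2w1.png",np.hstack([im[:260],cv2.resize(cv2.imread("pics/w1.png")[130:250,170:280],(238,260))]))
E
```

```text
[0.6127 0.1114 0.222 ] [ 0.5137  0.4147 -0.963   1.4977  0.3413  1.4083 -1.053 ] 3.3
[278.4987 116.0608]
wrist ((279.94146728515625, 111.01919555664062), (55.78303909301758, 58.00661849975586), 178.652099609375) 2480.0 (253, 82, 56, 59)
[0.6564 0.1747 0.036 ]
scene ((245.596923828125, 199.19435119628906), (16.064481735229492, 22.73479652404785), 88.53815460205078) 262.5 (235, 192, 22, 16)
top ((229.03424072265625, 168.49497985839844), (19.037307739257812, 21.180538177490234), 73.78972625732422) 300.0 (219, 159, 21, 20)
[0.6536 0.174  0.036 ]
tri wrist+top [0.6564 0.1751 0.0303]
hub w1 rough [0.4696 0.1052 0.066 ]
```

View pics/w2w1.png

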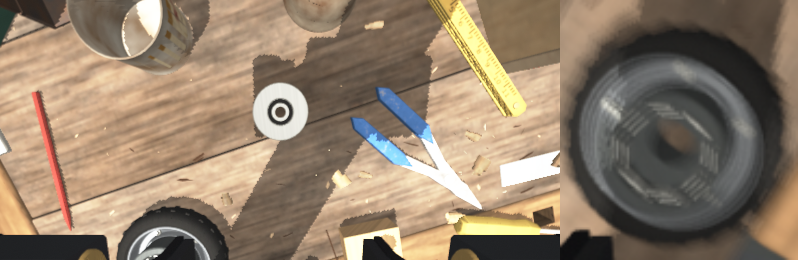

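The steel cup's flange is at (280,111) in the wrist view. The can, tin and pliers are clear of the planned grip. I go lower for a second view, to measure height and position.

>>> servo_tool([
  [0,0,27,0,0,0],
  [0,0,27,0,0,0],
  [0,0,27,0,0,0],
  [0,0,0,0,0,0],
  [0,0,0,0,0,0],
])

```text
clock: 3.85
tcp_pos: [0.6129, 0.1117, 0.1418]
tool_rot: [-2.771, -1.479, 0.001]
force: [0.8, 0.3, 0.4]
grip_width: 0.999
grasp_force: 0.0
```

```bash
python3 - <<'E'
from h import *
np.set_printoptions(precision=4,suppress=True)
c=cam("wrist"); im=manip.grab_frame("wrist"); cv2.imwrite("pics/w3.png",im); np.savez("w3.npz",K=c[0],R=c[1],t=c[2])
d=np.load("w2.npz"); c2=(d["K"],d["R"],d["t"]); rs=[]
for cc,f in((c2,"w2"),(c,"w3")):
    h=cv2.cvtColor(cv2.imread(f"pics/{f}.png"),cv2.COLOR_BGR2HSV)
    b=blob((h[...,1]<45)&(h[...,2]>130),proj(cc,[.656,.1746,.036])); e=ell(b); print(e); rs.append(ray(cc,e[0])); print(onz(cc,e[0],.036))
P=tri(rs); print(P); go([P[0],P[1],.03-.0187])
E
```

```text
((279.94146728515625, 111.01919555664062), (55.78303909301758, 58.00661849975586), 178.652099609375)
[0.6564 0.1747 0.036 ]
((280.144775390625, 107.87748718261719), (72.67461395263672, 76.41495513916016), 179.763427734375)
[0.6568 0.1751 0.036 ]
[0.6553 0.1734 0.0977]
tcp [0.6136 0.112  0.1428] z [ 0.0015  0.0004 -1.    ] yang -33.78 shift [ 74.    0.4 131.6] turn None
```

>>> servo_tool([
  [17,0,8,0,0,0],
  [17,0,8,0,0,0],
  [0,0,0,0,0,0],
])

```text
clock: 4.2
tcp_pos: [0.6326, 0.1426, 0.1267]
tool_rot: [-2.768, -1.484, -0.004]
force: [0.4, 0.3, -0.6]
grip_width: 0.998
grasp_force: 0.0
```

```bash
python3 - <<'E'
from h import *
np.set_printoptions(precision=4,suppress=True)
c=cam("wrist"); im=manip.grab_frame("wrist"); cv2.imwrite("pics/w4.png",im); np.savez("w4.npz",K=c[0],R=c[1],t=c[2])
rs=[]
for f in("w2","w3","w4"):
    d=np.load(f+".npz"); cc=(d["K"],d["R"],d["t"])
    h=cv2.cvtColor(cv2.imread(f"pics/{f}.png"),cv2.COLOR_BGR2HSV)
    b=blob((h[...,1]<45)&(h[...,2]>130),proj(cc,[.656,.1746,.036])); e=ell(b); print(e); rs.append(ray(cc,e[0])); print(onz(cc,e[0],.036))
P=tri(rs); print(P); go([.6566,.1749,.03-.0187])
E
```

```text
((279.94146728515625, 111.01919555664062), (55.78303909301758, 58.00661849975586), 178.652099609375)
[0.6564 0.1747 0.036 ]
((280.144775390625, 107.87748718261719), (72.67461395263672, 76.41495513916016), 179.763427734375)
[0.6568 0.1751 0.036 ]
((281.3799133300781, 158.94969177246094), (74.05574798583984, 74.8890380859375), 177.80392456054688)
[0.6563 0.1745 0.036 ]
[0.6565 0.1748 0.0393]
tcp [0.6323 0.1414 0.1268] z [ 0.0013  0.001  -1.    ] yang -33.65 shift [ 41.2   1.6 115.6] turn None
```

>>> servo_tool([
  [20.6,0.8,5,0,0,0],
  [20.6,0.8,10,0,0,0],
  [0,0,25,0,0,0],
  [0,0,25,0,0,0],
  [0,0,25,0,0,0],
  [0,0,15,0,0,0],
  [0,0,10,0,0,0],
  [0,0,0,0,0,0],
  [0,0,0,0,0,0],
])

```text
clock: 5.15
tcp_pos: [0.6567, 0.1735, 0.0117]
tool_rot: [2.77, 1.481, 0.002]
force: [0.2, 0.3, 0.3]
grip_width: 1.009
grasp_force: 0.0
```

>>> servo_tool([
  [0,0,0,0,0,0],
  [0,0,0,0,0,0],
  [0,0,0,0,0,0],
  [0,0,0,0,0,0],
  [0,0,0,0,0,0],
  [0,0,0,0,0,0],
], jaw=0.3, newtons=25)

```text
clock: 5.75
tcp_pos: [0.656, 0.1734, 0.0107]
tool_rot: [2.77, 1.482, -0.0]
force: [-0.7, -0.6, 1.9]
grip_width: 0.631
grasp_force: 25.3
```

```bash
python3 - <<'E'
from h import *
np.set_printoptions(precision=4,suppress=True)
p,r,s=tool(); print(p,r.as_matrix()[:,2],s["joint_positions"],s["grip_width"],s["grasp_force"])
# hub: dark hub ellipse candidates in w1, scene
import sys
d=np.load("w1.npz"); c1=(d["K"],d["R"],d["t"]); cs,ct=cam("scene"),cam("top")
# tyre outline in w1 and top: tyre mid z ~.021..042
for f,cc,near,th in(("w1",c1,(224,192),60),("top0",ct,(231,245),60),("scene0",cs,(221,256),60)):
    g=cv2.cvtColor(cv2.imread(f"pics/{f}.png"),cv2.COLOR_BGR2GRAY)
    x,y=near; m=np.zeros_like(g); R0=60 if f=="w1" else 36; cv2.circle(m,near,R0,1,-1)
    b=blob(cv2.morphologyEx(((g<th)&(m>0)).astype(np.uint8),cv2.MORPH_OPEN,np.ones((5,5))),near,100); e=ell(b); print(f,e,onz(cc,e[0],.03))
E
```

```text
[0.656  0.1734 0.0107] [ 0.     -0.0001 -1.    ] [ 0.2889  0.7056 -0.8232  1.5579  0.5552  1.1252 -1.248 ] 0.6307841300798359 25.301038836132648
w1 ((218.77316284179688, 199.1238250732422), (10.142013549804688, 17.14002799987793), 124.37877655029297) [0.4552 0.1114 0.03  ]
top0 ((231.10787963867188, 245.7788543701172), (48.28701400756836, 51.53730392456055), 84.75497436523438) [0.4545 0.1017 0.03  ]
scene0 ((222.61720275878906, 263.2284851074219), (33.808963775634766, 56.11543655395508), 83.06094360351562) [0.4323 0.0823 0.03  ]
```

The cup is gripped (54.9 mm opening). I lift it and go to look at the hub from just beside it.

>>> servo_tool([
  [0,0,-20,0,0,0],
  [0,0,-40,0,0,0],
  [0,0,-40,0,0,0],
  [0,0,-40,0,0,0],
  [0,0,-20,0,0,0],
  [-27.4,-8.9,0,0,0,0],
  [-27.4,-8.9,0,0,0,0],
  [-27.4,-8.9,0,0,0,0],
  [-27.4,-8.9,0,0,0,0],
  [-27.4,-8.9,0,0,0,0],
  [-27.4,-8.9,0,0,0,0],
  [-27.4,-8.9,0,0,0,0],
  [-27.4,-8.9,0,0,0,0],
  [0,0,0,0,0,-7.7],
  [0,0,0,0,0,-7.7],
  [0,0,0,0,0,-7.7],
  [0,0,0,0,0,-7.7],
  [0,0,0,0,0,-7.7],
  [0,0,0,0,0,-7.7],
  [0,0,0,0,0,0],
])

```text
clock: 7.75
tcp_pos: [0.4748, 0.0311, 0.171]
tool_rot: [1.964, 2.451, -0.001]
force: [0.3, -0.0, -3.5]
grip_width: 0.632
grasp_force: 25.2
```

```bash
python3 - <<'E'
from h import *
np.set_printoptions(precision=4,suppress=True)
p,r,s=tool(); print(p,s["joint_positions"],s["grip_width"],s["force"],s["clock"])
c=cam("wrist"); im=manip.grab_frame("wrist"); cv2.imwrite("pics/w5.png",im); np.savez("w5.npz",K=c[0],R=c[1],t=c[2])
print(proj(c,[.46,.1,.066]),proj(c,[*(p[:2]),p[2]+.0187]))
g=cv2.cvtColor(im,cv2.COLOR_BGR2GRAY); cl=cv2.createCLAHE(4).apply(g)
cv2.imwrite("pics/w5v.png",np.hstack([im[:300,140:420],cv2.cvtColor(cl,8)[:300,140:420]]))
E
```

```text
[0.4748 0.0311 0.171 ] [ 0.932   0.0308 -1.0541  1.9082  0.0297  1.2185  0.0875] 0.6318571965400084 [ 0.3483 -0.0185 -3.5   ] 7.75
[279.9684 117.1966] [279.3989 269.7711]
```

View pics/w5v.png

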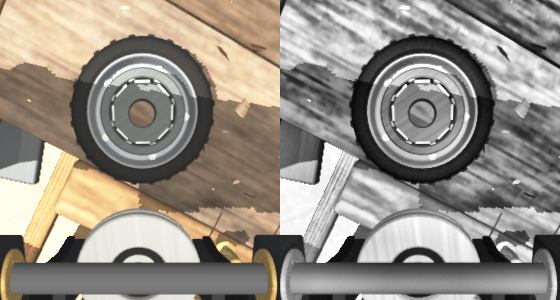

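The hub is clear in the wrist view, its bore at about (282,112) and the held cup below. I measure the lining ring and bore from here, then again from a second place.

```bash
cat >> h.py <<'E'
def hubpx(im,c,P0):
    "hub face outline: dark steel annulus between lining and disc -> centre of bright lining dashes and of tyre"
    g=cv2.cvtColor(im,cv2.COLOR_BGR2GRAY); q=proj(c,P0); s=c[0][0,0]/(c[1]@np.asarray(P0)+c[2])[2]
    yy,xx=np.mgrid[:g.shape[0],:g.shape[1]]; rr=np.hypot(xx-q[0],yy-q[1])
    m=((g>185)&(rr<.029*s)).astype(np.uint8); pts=cv2.findNonZero(m); e1=cv2.fitEllipse(cv2.convexHull(pts))
    m2=cv2.morphologyEx(((g<55)&(rr<.075*s)&(rr>.04*s)).astype(np.uint8),cv2.MORPH_OPEN,np.ones((3,3))); b=max(cv2.findContours(m2,0,1)[0],key=cv2.contourArea)
    return e1,cv2.fitEllipse(cv2.convexHull(b)),s
E
python3 - <<'E'
from h import *
np.set_printoptions(precision=4,suppress=True)
d=np.load("w5.npz"); c=(d["K"],d["R"],d["t"]); im=cv2.imread("pics/w5.png")
P=onz(c,(282,112),.066); a,b,s=hubpx(im,c,P); print(P,s,a,b); print(onz(c,a[0],.062),onz(c,b[0],.035)); go([.46,.1,.171])
E
```

```text
[0.4607 0.1041 0.066 ] 1293.9312159191281 ((283.41156005859375, 108.4814682006836), (66.03949737548828, 69.61827087402344), 179.62997436523438) ((280.6308898925781, 115.23861694335938), (135.13394165039062, 142.66822814941406), 104.55130767822266)
[0.4612 0.1071 0.062 ] [0.4602 0.102  0.035 ]
tcp [0.4749 0.031  0.1709] z [ 0.0001 -0.001  -1.    ] yang 12.39 shift [70.6  0.3 -0.1] turn None
```

>>> servo_tool([
  [-10,0,-15,0,0,0],
  [-10,0,-15,0,0,0],
  [-10,0,0,0,0,0],
  [0,0,0,0,0,0],
  [0,0,0,0,0,0],
])

```text
clock: 8.3
tcp_pos: [0.4809, 0.0015, 0.1997]
tool_rot: [-1.967, -2.448, 0.001]
force: [0.1, 0.3, -3.7]
grip_width: 0.634
grasp_force: 25.2
```

```bash
python3 - <<'E'
from h import *
np.set_printoptions(precision=4,suppress=True)
c=cam("wrist"); im=manip.grab_frame("wrist"); cv2.imwrite("pics/w6.png",im); np.savez("w6.npz",K=c[0],R=c[1],t=c[2])
r1=[];r2=[]
for f in("w5","w6"):
    d=np.load(f+".npz"); cc=(d["K"],d["R"],d["t"]); im=cv2.imread(f"pics/{f}.png")
    a,b,s=hubpx(im,cc,[.46,.1025,.066]); print(a,b); print(onz(cc,a[0],.062),onz(cc,b[0],.035)); r1.append(ray(cc,a[0])); r2.append(ray(cc,b[0]))
print(tri(r1),tri(r2))
E
```

```text
((281.8674621582031, 109.6753158569336), (61.65299987792969, 68.74520111083984), 167.28875732421875) ((280.6308898925781, 115.23861694335938), (135.13394165039062, 142.66822814941406), 104.55130767822266)
[0.4602 0.1059 0.062 ] [0.4602 0.102  0.035 ]
((281.5307922363281, 73.33258819580078), (61.01063919067383, 65.0921859741211), 109.50370025634766) ((280.6958923339844, 85.25141906738281), (124.4710922241211, 131.67422485351562), 97.66375732421875)
[0.4598 0.1062 0.062 ] [0.4607 0.0994 0.035 ]
[0.46   0.1057 0.0661] [0.4602 0.1025 0.0036]
```

```bash
python3 - <<'E'
from h import *
np.set_printoptions(precision=4,suppress=True)
for f in("w5","w6"):
    d=np.load(f+".npz"); cc=(d["K"],d["R"],d["t"]); im=cv2.imread(f"pics/{f}.png")
    P=np.array([.46,.104,.066]); q=proj(cc,P); s=cc[0][0,0]/(cc[1]@P+cc[2])[2]
    s=np.linalg.norm(proj(cc,P+[.01,0,0])-proj(cc,P-[.01,0,0]))/.02
    g=cv2.cvtColor(im,cv2.COLOR_BGR2GRAY); x0,y0=(q-60).astype(int); x0=max(x0,0);y0=max(y0,0); k=4
    sub=cv2.GaussianBlur(cv2.resize(g[y0:y0+125,x0:x0+125],None,fx=k,fy=k,interpolation=2),(0,0),3)
    for rad,z in((.033,.066),(.0255,.066),(.022,.058),(.0625,.03)):
        if rad>.04:
            x0,y0=np.maximum((q-100).astype(int),0); sub=cv2.GaussianBlur(cv2.resize(g[y0:y0+200,x0:x0+200],None,fx=k,fy=k,interpolation=2),(0,0),3)
        h=cv2.HoughCircles(sub,cv2.HOUGH_GRADIENT_ALT,1,4,param1=100,param2=.5,minRadius=int(rad*s*k*.93),maxRadius=int(rad*s*k*1.07))
        if h is not None:
            for a in h[0][:4]: print(f,rad,a[2]/k/s,onz(cc,((a[0]+.5)/k-.5+x0,(a[1]+.5)/k-.5+y0),z))
    hs=cv2.cvtColor(im,cv2.COLOR_BGR2HSV); yy,xx=np.mgrid[:420,:560]; m=(hs[...,1]>70)&(np.hypot(xx-q[0],yy-q[1])<.016*s)
    print(f,"hole",m.sum(),onz(cc,(xx[m].mean(),yy[m].mean()),.02))
E
```

```text
w5 0.033 0.03359623693822192 [0.4615 0.1046 0.066 ]
w5 0.033 0.03310554383475269 [0.4571 0.095  0.066 ]
w5 0.033 0.03303647471070987 [0.4661 0.1113 0.066 ]
w5 0.033 0.03333489406802638 [0.4534 0.1107 0.066 ]
w5 0.0255 0.02533560149516223 [0.4589 0.1151 0.066 ]
w5 0.0255 0.025393546201195515 [0.4603 0.107  0.066 ]
w5 0.0255 0.025296520316677274 [0.4608 0.1016 0.066 ]
w5 0.0255 0.025761178926133173 [0.475 0.097 0.066]
w5 0.022 0.02241696662834309 [0.4614 0.1046 0.058 ]
w5 0.022 0.02220731594662268 [0.4748 0.1032 0.058 ]
w5 0.022 0.021869784501483 [0.4481 0.1084 0.058 ]
w5 hole 339 [0.4589 0.1027 0.02  ]
w6 0.033 0.032822475255456916 [0.4538 0.0945 0.066 ]
w6 0.033 0.032780775773704925 [0.4628 0.1015 0.066 ]
w6 0.033 0.03284898416637127 [0.4507 0.1039 0.066 ]
w6 0.033 0.03292862516166135 [0.461  0.0912 0.066 ]
w6 0.0255 0.025666816573365305 [0.4604 0.1072 0.066 ]
w6 0.0255 0.025665064547643952 [0.4751 0.0922 0.066 ]
w6 0.0255 0.025606211401016887 [0.4623 0.0842 0.066 ]
w6 0.0255 0.025277763709537195 [0.467  0.0952 0.066 ]
w6 0.022 0.022197347007923366 [0.4611 0.1037 0.058 ]
w6 0.022 0.02200921689817408 [0.4598 0.0905 0.058 ]
w6 0.022 0.021914021913667547 [0.4687 0.0937 0.058 ]
w6 hole 267 [0.459  0.1028 0.02  ]
```

Hub centre is (0.461, 0.104), with the face height measured at 0.066. The fingertips would meet the hub face with cup_center 18.7 mm up, so I'll release at TCP z ≈ 0.068 and let the cup drop the last few millimetres.

```bash
python3 -c "
from h import *
go([.4613,.1030,.085],12.4)"
```

```text
tcp [0.4809 0.0019 0.1997] z [-1.6e-03  6.0e-04 -1.0e+00] yang 12.48 shift [102.9   2.9 114.8] turn 0.08
```

>>> servo_tool([
  [25.7,0.7,0,0,0,0],
  [25.7,0.7,0,0,0,0],
  [25.7,0.7,0,0,0,0],
  [25.7,0.7,25,0,0,0],
  [0,0,40,0,0,0],
  [0,0,30,0,0,0],
  [0,0,15,0,0,0],
  [0,0,4,0,0,0],
  [0,0,0,0,0,0],
  [0,0,0,0,0,0],
])

```text
clock: 9.35
tcp_pos: [0.4628, 0.1027, 0.0874]
tool_rot: [1.966, 2.449, 0.002]
force: [0.7, -0.4, -3.4]
grip_width: 0.63
grasp_force: 25.2
```

```bash
python3 -c "
from h import *
go([.4613,.1030,.068],12.4)
print(tool()[2]['force'],tool()[2]['joint_positions'])"
```

```text
tcp [0.4628 0.1027 0.0874] z [ 1.4e-03  1.0e-04 -1.0e+00] yang 12.5 shift [ 0.6 -1.4 19.4] turn 0.1
[ 0.71485729 -0.36891801 -3.3557605 ] [ 0.78201603  0.19032082 -1.12134508  2.00670169  0.19717031  1.05836034
 -0.21131629]
```

>>> servo_tool([
  [0.6,-1.4,4,0,0,0],
  [0,0,4,0,0,0],
  [0,0,4,0,0,0],
  [0,0,4,0,0,0],
  [0,0,3,0,0,0],
  [0,0,0,0,0,0],
  [0,0,0,0,0,0],
])

```text
clock: 10.05
tcp_pos: [0.4612, 0.103, 0.0675]
tool_rot: [1.966, 2.45, 0.002]
force: [1.7, 1.4, -3.3]
grip_width: 0.632
grasp_force: 25.4
```

```bash
python3 -c "
from h import *
go([.4613,.1030,.068],12.4)
print(tool()[2]['force'],tool()[2]['moment'])"
```

```text
tcp [0.4612 0.103  0.0675] z [ 1.1e-03  9.0e-04 -1.0e+00] yang 12.5 shift [ 0.   0.2 -0.5] turn 0.1
[ 1.69994075  1.37609356 -3.26471063] [ 0.32222512 -0.58496833 -0.01481906]
```

>>> servo_tool([
  [0,0,0,0,0,0],
  [0,0,0,0,0,0],
  [0,0,0,0,0,0],
  [0,0,0,0,0,0],
], jaw=0.95)

```text
clock: 10.45
tcp_pos: [0.4607, 0.1023, 0.0676]
tool_rot: [1.967, 2.45, -0.001]
force: [-0.0, 0.6, 0.3]
grip_width: 0.902
grasp_force: 0.0
```

>>> servo_tool([
  [0,0,-10,0,0,0],
  [0,0,-25,0,0,0],
  [0,0,-30,0,0,0],
  [-20,0,-30,0,0,0],
  [-30,0,0,0,0,0],
  [-20,0,0,0,0,0],
  [0,0,0,0,0,0],
  [0,0,0,0,0,0],
])

```text
clock: 11.25
tcp_pos: [0.4757, 0.0346, 0.1629]
tool_rot: [-1.967, -2.449, -0.001]
force: [0.1, 0.7, 0.3]
grip_width: 0.951
grasp_force: 0.0
```

```bash
cat >> h.py <<'E'
def rim(im,c,near):
    h=cv2.cvtColor(im,cv2.COLOR_BGR2HSV); m=((h[...,1]<45)&(h[...,2]>130)).astype(np.uint8)
    b=blob(cv2.morphologyEx(m,cv2.MORPH_OPEN,np.ones((5,5))),proj(c,near),300); return b
E
python3 - <<'E'
from h import *
np.set_printoptions(precision=4,suppress=True)
p,r,s=tool(); print(p,s["force"],s["grip_width"])
c=cam("wrist"); im=manip.grab_frame("wrist"); cv2.imwrite("pics/w7.png",im); np.savez("w7.npz",K=c[0],R=c[1],t=c[2])
sc=manip.grab_frame("scene"); cv2.imwrite("pics/s7.png",sc)
b=rim(im,c,[.461,.104,.087]); e=ell(b); print(e,onz(c,e[0],.087)); q=np.array(e[0]).astype(int)
A=cv2.resize(im[max(q[1]-75,0):q[1]+75,q[0]-75:q[0]+75],(450,450),interpolation=2); B=cv2.resize(sc[195:285,185:255],(350,450),interpolation=2)
cv2.imwrite("pics/v7.png",np.hstack([A,B]))
E
```

```text
[0.4757 0.0346 0.1629] [0.0528 0.7206 0.3429] 0.9507821583620548
((277.8360900878906, 109.8363037109375), (82.02890014648438, 92.35459899902344), 174.2935333251953) [0.4586 0.1078 0.087 ]
```

View pics/v7.png

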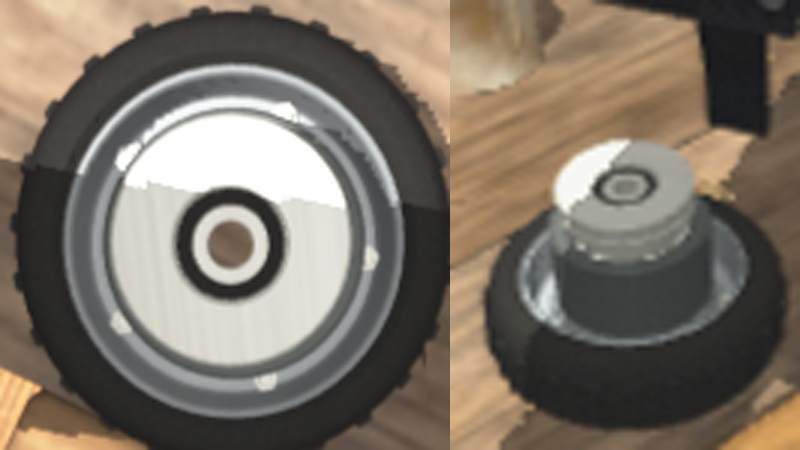

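The cup stands upright in the hub mouth, with the flange's gap even in both views. Next is the drift.

>>> servo_tool([
  [-26,25.7,-7,0,0,0],
  [-26,25.7,-7,0,0,0],
  [-26,25.7,-7,0,0,0],
  [-26,25.7,-7,0,0,0],
  [-26,25.7,-7,0,0,0],
  [-26,25.7,-7,0,0,0],
  [0,0,0,0,0,0],
  [0,0,0,0,0,0],
], jaw=1.0)

```text
clock: 12.15
tcp_pos: [0.6602, -0.0831, 0.204]
tool_rot: [-1.963, -2.449, -0.002]
force: [0.1, 0.2, 0.4]
grip_width: 1.001
grasp_force: 0.0
```

```bash
python3 - <<'E'
from h import *
np.set_printoptions(precision=4,suppress=True)
p,r,s=tool(); print(p,s["joint_positions"])
c=cam("wrist"); im=manip.grab_frame("wrist"); cv2.imwrite("pics/w8.png",im); np.savez("w8.npz",K=c[0],R=c[1],t=c[2])
q=proj(c,[.645,-.016,.07]).astype(int); print(q)
y0,x0=max(q[1]-60,0),q[0]-60; print(x0,y0)
sub=im[y0:y0+120,x0:x0+120]; h=cv2.cvtColor(sub,cv2.COLOR_BGR2HSV)
A=cv2.resize(sub,(400,400),interpolation=2); B=cv2.resize(cv2.cvtColor(h[...,1],8),(400,400),interpolation=2)
cv2.imwrite("pics/v8.png",np.hstack([A,B]))
E
```

```text
[ 0.6602 -0.0831  0.204 ] [ 0.7514  0.5278 -0.9489  1.4078  0.4243  1.4215  0.025 ]
[278 120]
218 60
```

View pics/v8.png

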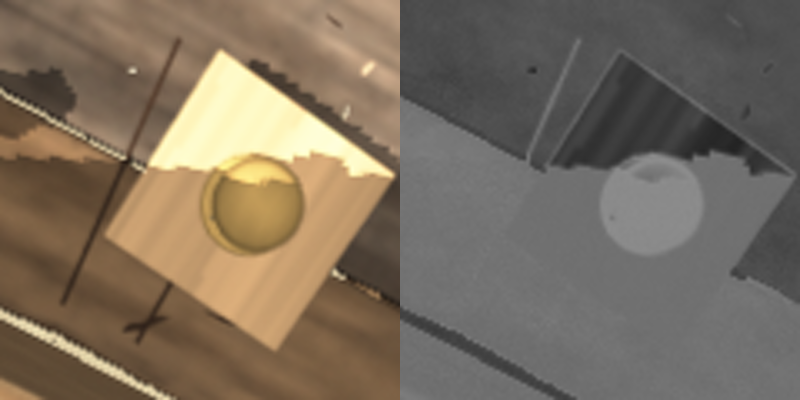

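The view from above shows the drift's head at about px (295,121) on the square block, whose corners are at crop (220,50), (393,177), (277,350) and (105,235). The head hides the flats, so I take one oblique view.

>>> servo_tool([
  [0,-29,13,0,0,0],
  [0,-29,25,0,0,0],
  [0,-29,30,0,0,0],
  [0,-29,30,0,0,0],
  [0,0,5,0,0,0],
  [0,0,0,0,0,0],
  [0,0,0,0,0,0],
])

```text
clock: 12.9
tcp_pos: [0.548, -0.1089, 0.1029]
tool_rot: [1.963, 2.45, 0.002]
force: [0.3, 0.7, 0.1]
grip_width: 1.001
grasp_force: 0.0
```

```bash
python3 - <<'E'
from h import *
np.set_printoptions(precision=4,suppress=True)
d=np.load("w8.npz"); c8=(d["K"],d["R"],d["t"]); px=lambda v:(218+(v[0]+.5)*.3-.5,60+(v[1]+.5)*.3-.5)
C=[onz(c8,px(v),.038) for v in((220,50),(393,177),(277,350),(105,235))]; C=np.array(C); print(C,C.mean(0))
E=np.roll(C,-1,0)-C; print(np.linalg.norm(E,axis=1),np.degrees(np.arctan2(E[:,1],E[:,0]))%90)
h8=px((258,204)); print("head@.098",onz(c8,h8,.098),"@.09",onz(c8,h8,.09))
p,r,s=tool(); print(p,s["joint_positions"])
c=cam("wrist"); im=manip.grab_frame("wrist"); cv2.imwrite("pics/w9.png",im); np.savez("w9.npz",K=c[0],R=c[1],t=c[2])
P=[*C.mean(0)[:2],.067]; q=proj(c,P).astype(int); print(q)
y0,x0=max(q[1]-75,0),max(min(q[0]-75,560-150),0); print(x0,y0)
cv2.imwrite("pics/v9.png",cv2.resize(im[y0:y0+150,x0:x0+150],(600,600),interpolation=2))
E
```

```text
[[ 0.6403  0.0248  0.038 ]
 [ 0.696   0.0025  0.038 ]
 [ 0.6752 -0.0526  0.038 ]
 [ 0.619  -0.0312  0.038 ]] [ 0.6576 -0.0141  0.038 ]
[0.0599 0.0589 0.0602 0.0599] [68.1316 69.4039 69.133  69.1856]
head@.098 [ 0.6574 -0.014   0.098 ] @.09 [ 0.6578 -0.0139  0.09  ]
[ 0.548  -0.1089  0.1029] [ 0.9896  0.3793 -0.9952  1.8003  0.348   1.1485  0.1013]
[500 119]
410 44
```

View pics/v9.png

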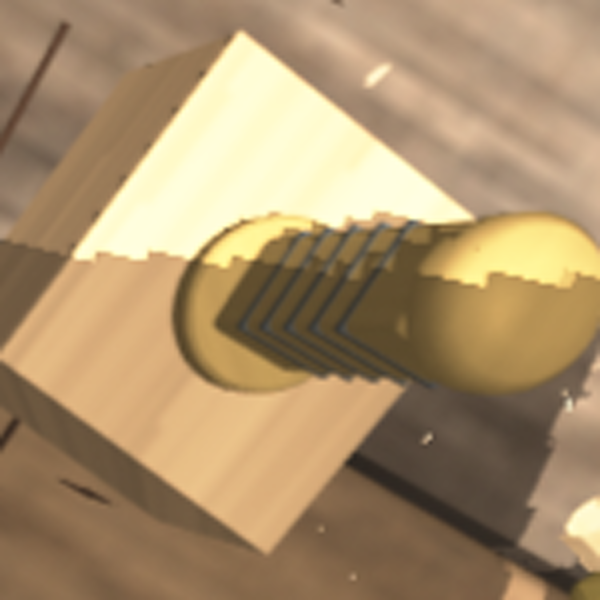

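The oblique view shows the shank's flats nearly parallel to the block's sides. The near corner is at crop (218,322) and the grooves run towards (300,235) and (435,388). I compute the angle and the head height.

```bash
python3 - <<'E'
from h import *
np.set_printoptions(precision=4,suppress=True)
d=np.load("w8.npz"); c8=(d["K"],d["R"],d["t"]); d=np.load("w9.npz"); c9=(d["K"],d["R"],d["t"])
q=lambda v:(410+(v[0]+.5)/4-.5,44+(v[1]+.5)/4-.5)
for a,b,z in(((240,327),(300,235),.05),((340,330),(410,225),.075),((340,330),(435,388),.075),((218,322),(285,232),.044)):
    e=onz(c9,q(b),z)-onz(c9,q(a),z); print(np.degrees(np.arctan2(e[1],e[0]))%90,np.linalg.norm(e))
B=[onz(c9,q(v),.038)[:2] for v in((240,30),(268,553),(0,357))]; print(B)
h8=(218+258.5*.3-.5,60+204.5*.3-.5)
print("head tri",tri([ray(c8,h8),ray(c9,q((510,302)))]))
# block corner heights by triangulation
for v8,v9 in(((220,50),(240,30)),((277,350),(268,553)),((105,235),(0,357))): print("corner",tri([ray(c8,(218+(v8[0]+.5)*.3-.5,60+(v8[1]+.5)*.3-.5)),ray(c9,q(v9))]))
go([.6577,-.014,.13],-21)
E
```

```text
74.76526512777244 0.01563647170181788
74.95405599938016 0.0157349462558653
74.19913360239444 0.01667896972220834
70.47450266431113 0.016391884878775072
[array([0.6412, 0.0249]), array([ 0.6759, -0.0529]), array([ 0.6201, -0.0313])]
head tri [ 0.6576 -0.014   0.0954]
corner [0.6404 0.0245 0.0397]
corner [ 0.6752 -0.0527  0.0391]
corner [ 0.6192 -0.0313  0.0402]
tcp [ 0.5485 -0.1089  0.1032] z [ 0.0032 -0.0004 -1.    ] yang 12.57 shift [ 68.8 127.3 -26.5] turn 33.57
```

>>> servo_tool([
  [0,0,-35,0,0,0],
  [13.8,25.5,-10,0,0,0],
  [13.8,25.5,0,0,0,0],
  [13.8,25.5,0,0,0,0],
  [13.8,25.5,0,0,0,0],
  [13.8,25.5,0,0,0,0],
  [0,0,0,0,0,7.1],
  [0,0,0,0,0,7.1],
  [0,0,0,0,0,7.1],
  [0,0,0,0,0,7.1],
  [0,0,0,0,0,0],
  [0,0,0,0,0,0],
])

```text
clock: 14.15
tcp_pos: [0.6572, -0.0141, 0.1474]
tool_rot: [2.503, 1.897, 0.002]
force: [0.6, 0.3, 0.0]
grip_width: 1.004
grasp_force: 0.0
```

```bash
python3 -c "
from h import *
go([.6577,-.0140,.0483],-16); print(tool()[2]['joint_positions'])"
```

```text
tcp [ 0.6572 -0.0141  0.1474] z [ 1.5e-03  3.0e-04 -1.0e+00] yang -15.69 shift [ 0.1  0.3 99.1] turn 0.31
[ 0.60811563  0.51611487 -0.85493666  1.50466548  0.39670777  1.30032936
 -0.56201994]
```

>>> servo_tool([
  [0,0,25,0,0,0],
  [0,0,30,0,0,0],
  [0,0,25,0,0,0],
  [0,0,15,0,0,0],
  [0,0,4,0,0,0],
  [0,0,0,0,0,0],
])

```text
clock: 14.75
tcp_pos: [0.6566, -0.0147, 0.0477]
tool_rot: [-2.506, -1.894, -0.0]
force: [-0.5, 0.6, 0.9]
grip_width: 0.998
grasp_force: 0.0
```

>>> servo_tool([
  [0,0,0,0,0,0],
  [0,0,0,0,0,0],
  [0,0,0,0,0,0],
  [0,0,0,0,0,0],
  [0,0,0,0,0,0],
  [0,0,0,0,0,0],
  [0,0,0,0,0,0],
  [0,0,0,0,0,0],
], jaw=0, newtons=55)

```text
clock: 15.55
tcp_pos: [0.6564, -0.0149, 0.0475]
tool_rot: [-2.507, -1.893, 0.0]
force: [-0.0, -0.3, 1.4]
grip_width: 0.356
grasp_force: 0.0
```

```bash
python3 -c "
from h import *
go([.6577,-.0140,.15],-16); print(tool()[2]['joint_positions'],tool()[2]['force'],tool()[2]['moment'])"
```

```text
tcp [ 0.6564 -0.0149  0.0475] z [-1.e-04 -0.e+00 -1.e+00] yang -15.91 shift [   1.2    1.  -102.5] turn 0.09
[ 0.57913093  0.60627376 -0.80552735  1.5967194   0.46889486  1.14194492
 -0.61387672] [-0.03350046 -0.25592934  1.35456387] [-0.00502952 -0.08203483 -0.02552401]
```

>>> servo_tool([
  [0,0,0,0,0,0],
  [0,0,0,0,0,0],
  [0,0,0,0,0,0],
  [0,0,0,0,0,0],
  [0,0,0,0,0,0],
])

```text
clock: 16.05
tcp_pos: [0.6565, -0.015, 0.0476]
tool_rot: [2.507, 1.892, 0.0]
force: [1.1, 0.1, -0.8]
grip_width: 0.222
grasp_force: 55.0
```

```bash
python3 -c "
from h import *
go([.6577,-.0140,.15],-16); print(tool()[2]['grip_width'],tool()[2]['grasp_force'],tool()[2]['force'],tool()[2]['moment'])"
```

```text
tcp [ 0.6565 -0.015   0.0476] z [ 3.e-04 -2.e-04 -1.e+00] yang -15.91 shift [   1.3    0.9 -102.4] turn 0.09
0.22196437752236775 54.99871373176575 [ 1.10289272  0.12061173 -0.76275259] [-0.10494859 -0.23485663 -0.00100851]
```

>>> servo_tool([
  [0,0,-8,0,0,0],
  [0,0,-20,0,0,0],
  [0,0,-30,0,0,0],
  [0,0,-30,0,0,0],
  [0,0,-22,0,0,0],
  [0,0,0,0,0,0],
  [0,0,0,0,0,0],
])

```text
clock: 16.75
tcp_pos: [0.6559, -0.0149, 0.1571]
tool_rot: [-2.507, -1.893, 0.001]
force: [0.1, 0.5, -2.4]
grip_width: 0.222
grasp_force: 55.0
```

```bash
python3 - <<'E'
from h import *
np.set_printoptions(precision=4,suppress=True)
p,r,s=tool(); print(p,s["grip_width"],s["grasp_force"],s["force"],s["moment"])
c=cam("wrist"); im=manip.grab_frame("wrist"); cv2.imwrite("pics/w10.png",im); cs=cam("scene"); sc=manip.grab_frame("scene"); cv2.imwrite("pics/s10.png",sc)
T=p+r.apply([0,0,.0443]); print("tip exp",T,"wrist px",proj(c,T),"collar px",proj(c,p+r.apply([0,0,.0103])),"scene px",proj(cs,T),proj(cs,p+r.apply([0,0,.0103])))
a=proj(c,T).astype(int); b=proj(cs,T).astype(int)
A=cv2.resize(im[a[1]-70:a[1]+80,a[0]-60:a[0]+60],(400,500),interpolation=2); B=cv2.resize(sc[b[1]-60:b[1]+30,b[0]-36:b[0]+36],(400,500),interpolation=2)
cv2.imwrite("pics/v10.png",np.hstack([A,B])); print(a,b)
E
```

```text
[ 0.6559 -0.0149  0.1571] 0.22210343668147098 55.00793695449829 [ 0.0934  0.47   -2.3902] [-0.0355 -0.0533 -0.007 ]
tip exp [ 0.6559 -0.0149  0.1128] wrist px [278.7631 227.6825] collar px [278.8003 246.6949] scene px [316.6495 192.0991] [317.8999 178.7254]
[278 227] [316 192]
```

View pics/v10.png

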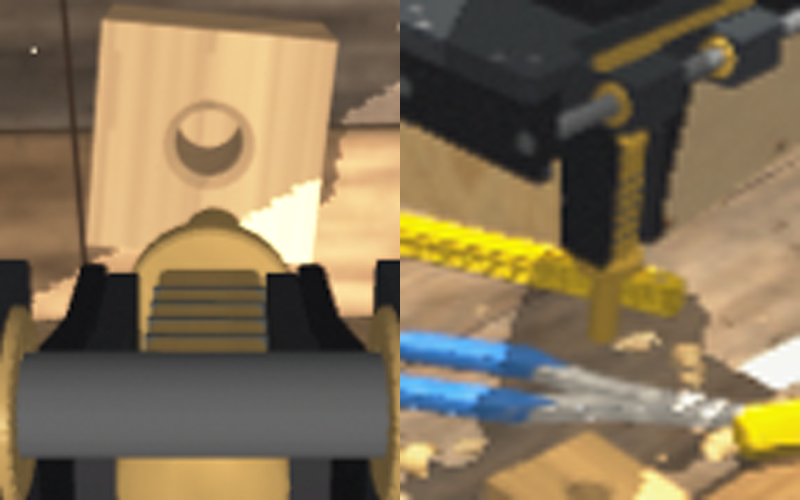

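The drift hangs straight and square in the pads: grooves parallel to the image rows, collar just below the fingertips, tip visible at about (281,222). Now I measure the tip's and the cup's offsets numerically.

```bash
python3 - <<'E'
from h import *
np.set_printoptions(precision=4,suppress=True)
p,r,s=tool(); c=cam("wrist"); im=cv2.imread("pics/w10.png"); h=cv2.cvtColor(im,cv2.COLOR_BGR2HSV).astype(int)
m=(h[...,0]>15)&(h[...,0]<30)&(h[...,1]>115)
for y in range(216,250,2):
    x=np.where(m[y,235:330])[0]+235; print(y,x.min() if len(x) else None,x.max() if len(x) else None,len(x), h[y,281].tolist())
for n,o in dict(tipfar=[6,0,44.3],colfarbot=[14,0,10.3],coltopfar=[14,0,4.3],colL=[0,-14,10.3],colR=[0,14,10.3]).items(): print(n,proj(c,p+r.apply(np.array(o)/1e3)))
d=np.load("w7.npz"); c7=(d["K"],d["R"],d["t"]); g=cv2.cvtColor(cv2.imread("pics/w7.png"),cv2.COLOR_BGR2GRAY)
yy,xx=np.mgrid[:420,:560]; k=((g<75)&(np.hypot(xx-278.7,yy-115)<26)).astype(np.uint8); b=blob(k,(278.7,115),100); e=ell(b); print(e,"cup axis",onz(c7,e[0],.084))
gg=((g>100)&(np.hypot(xx-278.7,yy-115)<48)).astype(np.uint8); b=blob(cv2.morphologyEx(gg,2,np.ones((5,5))),(278,115),500); e=ell(b); print(e,onz(c7,e[0],.087))
E
```

```text
216 None None 0 [18, 103, 237]
218 None None 0 [17, 108, 227]
220 278 286 9 [18, 132, 108]
222 275 288 14 [19, 130, 108]
224 272 288 17 [19, 132, 118]
226 268 292 25 [19, 136, 187]
228 265 295 31 [19, 136, 217]
230 262 298 37 [18, 135, 215]
232 261 300 40 [19, 136, 212]
234 259 301 43 [19, 137, 209]
236 258 303 46 [19, 137, 208]
238 258 305 48 [19, 134, 114]
240 259 297 39 [19, 134, 114]
242 259 297 21 [18, 116, 101]
244 259 282 15 [19, 116, 108]
246 259 295 36 [19, 124, 103]
248 259 262 4 [19, 80, 93]
tipfar [278.8013 218.8533]
colfarbot [278.8578 222.5065]
coltopfar [278.8677 225.8686]
colL [253.5625 246.6675]
colR [304.1114 246.7046]
((278.3751525878906, 114.8324203491211), (35.079063415527344, 36.30482864379883), 0.5362619757652283) cup axis [0.4596 0.1047 0.084 ]
((277.9626159667969, 111.459228515625), (82.75142669677734, 91.25533294677734), 167.94769287109375) [0.4589 0.1068 0.087 ]
```

>>> servo_tool([
  [8.6,-28.9,0,0,0,0],
  [8.6,-28.9,0,0,0,0],
  [8.6,-28.9,0,0,0,0],
  [8.6,-28.9,0,0,0,0],
  [8.6,-28.9,0,0,0,0],
  [8.6,-28.9,0,0,0,0],
  [8.4,-28.9,4,0,0,0],
  [0,0,4,0,0,0],
  [0,0,4,0,0,0],
  [0,0,0,0,0,0],
])

```text
clock: 17.85
tcp_pos: [0.4781, 0.0973, 0.1444]
tool_rot: [-2.508, -1.891, 0.002]
force: [0.8, 0.0, -2.4]
grip_width: 0.222
grasp_force: 55.0
```

```bash
python3 - <<'E'
from h import *
np.set_printoptions(precision=4,suppress=True)
p,r,s=tool(); print(s["joint_positions"],s["force"]); go([.4781,.0985,.145],-16)
c=cam("wrist"); im=manip.grab_frame("wrist"); cv2.imwrite("pics/w11.png",im)
h=cv2.cvtColor(im,cv2.COLOR_BGR2HSV).astype(int)
print("tip",proj(c,p+r.apply([0,0,.0436])),"tipfar",proj(c,p+r.apply([.006,0,.0436])),"cup",proj(c,[.4596,.1047,.084]),"rim",proj(c,[.4596,.1047,.087]))
q=proj(c,[.4596,.1047,.084]); K=1000*np.linalg.norm(proj(c,[.4606,.1047,.087])-proj(c,[.4596,.1047,.087])); print("px/mm",K)
m=(h[...,0]>14)&(h[...,0]<32)&(h[...,1]>90)
for y in range(196,236,2):
    x=np.where(m[y,240:320])[0]+240; print(y,(x.min(),x.max(),len(x)) if len(x) else None)
g=h[...,2]; yy,xx=np.mgrid[:420,:560]; k=((g<80)&(np.hypot(xx-q[0],yy-q[1])<32)).astype(np.uint8); b=blob(k,q,60)
if b is not None: print(ell(b),cv2.boundingRect(b))
E
```

```text
[ 0.7356  0.1149 -1.0313  1.9142  0.1063  1.1718 -0.6131] [ 0.7505  0.0375 -2.4415]
tcp [0.4781 0.0973 0.1444] z [-0.0017  0.0001 -1.    ] yang -15.97 shift [ 1.2 -0.3 -0.6] turn 0.03
tip [278.8025 228.0105] tipfar [278.8101 219.1649] cup [250.5289 217.6425] rim [250.1676 218.8652]
px/mm 1438.12601402059
196 None
198 None
200 None
202 None
204 None
206 None
208 None
210 None
212 None
214 None
216 None
218 None
220 (np.int64(279), np.int64(284), 6)
222 (np.int64(276), np.int64(287), 12)
224 (np.int64(274), np.int64(289), 16)
226 (np.int64(267), np.int64(293), 27)
228 (np.int64(265), np.int64(296), 32)
230 (np.int64(262), np.int64(298), 37)
232 (np.int64(261), np.int64(300), 40)
234 (np.int64(259), np.int64(302), 44)
((250.2865753173828, 225.65843200683594), (37.36174011230469, 49.7581901550293), 3.4691710472106934) (234, 202, 35, 48)
```

The tip is at tool y +1.9 mm from the TCP, and 21.7 mm from the cup axis. I correct to 20.5 mm and approach gently.

>>> servo_tool([
  [2,-1.2,3,0,0,0],
  [0,0,5,0,0,0],
  [0,0,3,0,0,0],
  [0,0,1,0,0,0],
  [0,0,0,0,0,0],
])

```text
clock: 18.4
tcp_pos: [0.4775, 0.1005, 0.1333]
tool_rot: [-2.507, -1.893, 0.001]
force: [-0.3, -0.2, -1.9]
grip_width: 0.221
grasp_force: 55.0
```

>>> servo_tool([
  [0,0,1,0,0,0],
  [0,0,0,0,0,0],
])

```text
clock: 18.6
tcp_pos: [0.4777, 0.1005, 0.1325]
tool_rot: [2.507, 1.893, -0.0]
force: [0.7, -0.6, -1.1]
grip_width: 0.222
grasp_force: 55.0
```

>>> servo_tool([
  [0,0,1,0,0,0],
  [0,0,0,0,0,0],
])

```text
clock: 18.8
tcp_pos: [0.4776, 0.1005, 0.1315]
tool_rot: [2.507, 1.893, -0.0]
force: [0.7, -0.4, -2.0]
grip_width: 0.221
grasp_force: 55.0
```

>>> servo_tool([
  [0,0,1,0,0,0],
  [0,0,0,0,0,0],
])

```text
clock: 19.0
tcp_pos: [0.4776, 0.1004, 0.1304]
tool_rot: [-2.507, -1.893, 0.0]
force: [-0.0, 0.1, -2.8]
grip_width: 0.223
grasp_force: 55.0
```

>>> servo_tool([
  [0,0,1,0,0,0],
  [0,0,0.5,0,0,0],
  [0,0,0,0,0,0],
])

```text
clock: 19.3
tcp_pos: [0.4782, 0.1008, 0.1297]
tool_rot: [2.507, 1.892, 0.001]
force: [-1.7, 0.4, 4.2]
grip_width: 0.224
grasp_force: 55.0
```

>>> servo_tool([
  [0,0,1,0,0,0],
  [0,0,0,0,0,0],
])

```text
clock: 19.5
tcp_pos: [0.4786, 0.1007, 0.1289]
tool_rot: [2.506, 1.892, 0.002]
force: [-1.1, 0.2, 6.9]
grip_width: 0.223
grasp_force: 54.9
```

>>> servo_tool([
  [0,0,0.7,0,0,0],
  [0,0,0.7,0,0,0],
  [0,0,0,0,0,0],
])

```text
clock: 19.8
tcp_pos: [0.4793, 0.101, 0.1282]
tool_rot: [2.506, 1.892, 0.004]
force: [-1.7, -0.2, 9.2]
grip_width: 0.221
grasp_force: 54.9
```

>>> servo_tool([
  [0,0,-6,0,0,0],
  [0,-20.5,0,0,0,0],
  [0,-20.5,0,0,0,0],
  [0,0,2.5,0,0,0],
  [0,0,0,0,0,0],
])

```text
clock: 20.3
tcp_pos: [0.4379, 0.1111, 0.1297]
tool_rot: [2.506, 1.892, -0.002]
force: [0.4, -0.2, -1.1]
grip_width: 0.222
grasp_force: 55.0
```

```bash
python3 - <<'E'
from h import *
go([.4781-.0394,.1005+.0113,.13],-16); print(tool()[2]["force"])
E
```

```text
tcp [0.4379 0.1111 0.1297] z [-0.     -0.0017 -1.    ] yang -15.91 shift [ 0.9  0.6 -0.3] turn 0.09
[ 0.37673232 -0.24620766 -1.06923176]
```

>>> servo_tool([
  [0,0,1,0,0,0],
  [0,0,0,0,0,0],
])

```text
clock: 20.5
tcp_pos: [0.4386, 0.1116, 0.129]
tool_rot: [-2.507, -1.892, -0.0]
force: [-0.4, 1.3, -1.2]
grip_width: 0.222
grasp_force: 55.0
```

>>> servo_tool([
  [0,0,1,0,0,0],
  [0,0,0,0,0,0],
])

```text
clock: 20.7
tcp_pos: [0.4388, 0.1119, 0.1284]
tool_rot: [-2.507, -1.892, -0.001]
force: [-0.1, 0.1, 1.1]
grip_width: 0.223
grasp_force: 55.0
```

>>> servo_tool([
  [0,0,1,0,0,0],
  [0,0,0,0,0,0],
])

```text
clock: 20.9
tcp_pos: [0.4392, 0.1122, 0.1281]
tool_rot: [2.507, 1.892, 0.002]
force: [-0.5, -0.1, 6.0]
grip_width: 0.224
grasp_force: 54.9
```

>>> servo_tool([
  [0,0,0.8,0,0,0],
  [0,0,0.8,0,0,0],
  [0,0,0,0,0,0],
])

```text
clock: 21.2
tcp_pos: [0.4391, 0.1124, 0.1267]
tool_rot: [2.507, 1.893, 0.002]
force: [-1.5, 0.8, 7.5]
grip_width: 0.225
grasp_force: 54.9
```

>>> servo_tool([
  [0,0,0.7,0,0,0],
  [0,0,0.7,0,0,0],
  [0,0,0,0,0,0],
])

```text
clock: 21.5
tcp_pos: [0.4393, 0.1128, 0.1258]
tool_rot: [2.507, 1.893, 0.003]
force: [-3.3, 1.2, 10.8]
grip_width: 0.22
grasp_force: 54.9
```

>>> servo_tool([
  [0,0,-7,0,0,0],
  [-0.6,20.5,0,0,0,0],
  [-0.6,20.5,0,0,0,0],
  [0,0,3,0,0,0],
  [0,0,0,0,0,0],
])

```text
clock: 22.0
tcp_pos: [0.4782, 0.0993, 0.1284]
tool_rot: [-2.508, -1.892, -0.002]
force: [1.7, -0.1, 1.0]
grip_width: 0.224
grasp_force: 55.1
```

>>> servo_tool([
  [0,0,1,0,0,0],
  [0,0,0.5,0,0,0],
  [0,0,0,0,0,0],
])

```text
clock: 22.3
tcp_pos: [0.4782, 0.0999, 0.1281]
tool_rot: [2.505, 1.892, 0.003]
force: [0.9, 0.1, 6.2]
grip_width: 0.223
grasp_force: 55.0
```

>>> servo_tool([
  [0,0,1,0,0,0],
  [0,0,0,0,0,0],
])

```text
clock: 22.5
tcp_pos: [0.4786, 0.1, 0.1274]
tool_rot: [2.504, 1.892, 0.004]
force: [1.2, -0.7, 7.0]
grip_width: 0.219
grasp_force: 55.0
```

>>> servo_tool([
  [0,-0.7,0.8,0,0,0],
  [0,0,0.7,0,0,0],
  [0,0,0,0,0,0],
])

```text
clock: 22.8
tcp_pos: [0.4789, 0.1001, 0.1266]
tool_rot: [2.503, 1.891, 0.007]
force: [1.4, -1.1, 10.6]
grip_width: 0.222
grasp_force: 55.0
```

>>> servo_tool([
  [0,0,0.8,0,0,0],
  [0,0,0.5,0,0,0],
  [0,0,0,0,0,0],
])

```text
clock: 23.1
tcp_pos: [0.4793, 0.1001, 0.1255]
tool_rot: [2.503, 1.89, 0.008]
force: [3.0, -0.5, 10.8]
grip_width: 0.223
grasp_force: 55.0
```

>>> servo_tool([
  [0,0,-7,0,0,0],
  [0,-20.5,0,0,0,0],
  [0,-20.5,0,0,0,0],
  [0,0,3,0,0,0],
  [0,0,0,0,0,0],
])

```text
clock: 23.6
tcp_pos: [0.436, 0.1106, 0.1263]
tool_rot: [2.506, 1.893, -0.003]
force: [0.9, 0.1, -2.4]
grip_width: 0.222
grasp_force: 55.0
```

```bash
python3 - <<'E'
from h import *
np.set_printoptions(precision=4,suppress=True)
p,r,s=tool(); go([.4387,.1112,.127],-16); c=cam("wrist"); im=manip.grab_frame("wrist"); cv2.imwrite("pics/w12.png",im); h=cv2.cvtColor(im,cv2.COLOR_BGR2HSV).astype(int)
print("force",s["force"],"tip",proj(c,p+r.apply([-.0003,.0019,.0436])),"far",proj(c,p+r.apply([.0057,.0019,.0436])),"cup",proj(c,[.4596,.1047,.081]))
q=proj(c,[.4596,.1047,.081]); m=(h[...,0]>14)&(h[...,0]<32)&(h[...,1]>90)
for y in range(214,236,2):
    x=np.where(m[y,240:320])[0]+240; print(y,(x.min(),x.max(),len(x)) if len(x) else None)
yy,xx=np.mgrid[:420,:560]; k=((h[...,2]<80)&(np.hypot(xx-q[0],yy-q[1])<32)).astype(np.uint8); b=blob(k,q,60)
if b is not None: print(ell(b),cv2.boundingRect(b))
E
```

```text
tcp [0.436  0.1106 0.1263] z [-0.0011 -0.002  -1.    ] yang -15.87 shift [ 1.3  2.4 -0.7] turn 0.13
force [ 0.9469  0.1249 -2.4392] tip [281.7346 228.4796] far [281.7627 219.6398] cup [315.9833 225.9419]
214 None
216 None
218 None
220 (np.int64(278), np.int64(284), 7)
222 (np.int64(275), np.int64(287), 13)
224 (np.int64(272), np.int64(288), 17)
226 (np.int64(269), np.int64(292), 24)
228 (np.int64(265), np.int64(295), 31)
230 (np.int64(262), np.int64(298), 37)
232 (np.int64(261), np.int64(300), 40)
234 (np.int64(259), np.int64(302), 44)
((319.6490783691406, 234.11181640625), (48.78590393066406, 52.45256805419922), 42.54376983642578) (298, 208, 49, 50)
```

>>> servo_tool([
  [1,2.8,0.5,0,0,0],
  [0,0,0,0,0,0],
])

```text
clock: 23.85
tcp_pos: [0.4408, 0.1109, 0.1262]
tool_rot: [-2.507, -1.892, -0.001]
force: [0.2, 0.3, -2.2]
grip_width: 0.225
grasp_force: 55.0
```

>>> servo_tool([
  [0,0,0.7,0,0,0],
  [0,0,0,0,0,0],
])

```text
clock: 24.05
tcp_pos: [0.4408, 0.1113, 0.1259]
tool_rot: [-2.507, -1.892, -0.001]
force: [0.0, 1.1, 1.4]
grip_width: 0.22
grasp_force: 55.0
```

>>> servo_tool([
  [0,0,0.8,0,0,0],
  [0,0,0,0,0,0],
])

```text
clock: 24.25
tcp_pos: [0.4411, 0.1115, 0.1258]
tool_rot: [2.507, 1.893, 0.002]
force: [-0.2, 0.4, 5.4]
grip_width: 0.223
grasp_force: 54.9
```

>>> servo_tool([
  [0,0,-2.5,0,0,0],
  [0,-2.4,0,0,0,0],
  [0,0,0,0,0,0],
  [0,0,2,0,0,0],
  [0,0,0,0,0,0],
])

```text
clock: 24.75
tcp_pos: [0.4382, 0.1119, 0.1257]
tool_rot: [2.507, 1.893, 0.001]
force: [-0.6, 0.7, 2.8]
grip_width: 0.226
grasp_force: 54.9
```

>>> servo_tool([
  [0,0,1,0,0,0],
  [0,0,0.5,0,0,0],
  [0,0,0,0,0,0],
])

```text
clock: 25.05
tcp_pos: [0.4388, 0.1124, 0.1252]
tool_rot: [2.507, 1.893, 0.002]
force: [-2.6, 0.4, 10.0]
grip_width: 0.222
grasp_force: 54.9
```

>>> servo_tool([
  [0,0,0.7,0,0,0],
  [0,0,0.7,0,0,0],
  [0,0,0,0,0,0],
])

```text
clock: 25.35
tcp_pos: [0.4388, 0.1126, 0.1239]
tool_rot: [2.507, 1.893, 0.002]
force: [-2.7, 1.2, 12.2]
grip_width: 0.228
grasp_force: 55.0
```

>>> servo_tool([
  [0,0,-7,0,0,0],
  [-0.8,20.2,0,0,0,0],
  [-0.7,20.2,0,0,0,0],
  [0,0,0,0,0,0],
  [0,0,2.5,0,0,0],
  [0,0,0,0,0,0],
])

```text
clock: 25.95
tcp_pos: [0.4751, 0.0993, 0.1262]
tool_rot: [-2.506, -1.893, 0.003]
force: [-0.3, 0.9, -1.9]
grip_width: 0.228
grasp_force: 55.0
```

>>> servo_tool([
  [0,0,1,0,0,0],
  [0,0,0.7,0,0,0],
  [0,0,0,0,0,0],
])

```text
clock: 26.25
tcp_pos: [0.4763, 0.0995, 0.1257]
tool_rot: [2.507, 1.893, 0.0]
force: [-2.7, 0.4, 3.2]
grip_width: 0.225
grasp_force: 54.9
```

>>> servo_tool([
  [0,0,1,0,0,0],
  [0,0,0,0,0,0],
])

```text
clock: 26.45
tcp_pos: [0.477, 0.0997, 0.1253]
tool_rot: [2.506, 1.893, 0.002]
force: [-2.0, 0.3, 6.3]
grip_width: 0.224
grasp_force: 54.9
```

>>> servo_tool([
  [0,0,0.8,0,0,0],
  [0,0,0.8,0,0,0],
  [0,0,0,0,0,0],
])

```text
clock: 26.75
tcp_pos: [0.4777, 0.0999, 0.1244]
tool_rot: [2.506, 1.892, 0.004]
force: [-3.1, 0.1, 9.4]
grip_width: 0.224
grasp_force: 54.9
```

>>> servo_tool([
  [0,0,0.7,0,0,0],
  [0,0,0.7,0,0,0],
  [0,0,0,0,0,0],
])

```text
clock: 27.05
tcp_pos: [0.4782, 0.0999, 0.1234]
tool_rot: [2.505, 1.892, 0.005]
force: [-1.5, -0.2, 11.9]
grip_width: 0.221
grasp_force: 54.9
```

>>> servo_tool([
  [0,0,-7,0,0,0],
  [0,-20,0,0,0,0],
  [0,-20,0,0,0,0],
  [0,0,0,0,0,0],
  [0,0,3,0,0,0],
  [0,0,0,0,0,0],
])

```text
clock: 27.65
tcp_pos: [0.4381, 0.1095, 0.1249]
tool_rot: [2.508, 1.892, -0.0]
force: [0.2, -0.3, -1.7]
grip_width: 0.224
grasp_force: 55.0
```

>>> servo_tool([
  [0,0,1,0,0,0],
  [0,0,0.5,0,0,0],
  [0,0,0,0,0,0],
])

```text
clock: 27.95
tcp_pos: [0.4388, 0.1104, 0.1244]
tool_rot: [-2.507, -1.893, -0.002]
force: [-0.7, 0.2, 5.6]
grip_width: 0.219
grasp_force: 54.9
```

>>> servo_tool([
  [0,0,1,0,0,0],
  [0,0,0,0,0,0],
])

```text
clock: 28.15
tcp_pos: [0.439, 0.1106, 0.1237]
tool_rot: [2.507, 1.893, 0.003]
force: [-1.2, -0.1, 8.2]
grip_width: 0.22
grasp_force: 54.9
```

>>> servo_tool([
  [0,0,0.7,0,0,0],
  [0,0,0.7,0,0,0],
  [0,0,0,0,0,0],
])

```text
clock: 28.45
tcp_pos: [0.4391, 0.1108, 0.1227]
tool_rot: [2.507, 1.893, 0.003]
force: [-2.7, 0.5, 10.6]
grip_width: 0.222
grasp_force: 54.9
```

>>> servo_tool([
  [0,0,0.7,0,0,0],
  [0,0,0.7,0,0,0],
  [0,0,0,0,0,0],
])

```text
clock: 28.75
tcp_pos: [0.439, 0.111, 0.1215]
tool_rot: [2.507, 1.893, 0.003]
force: [-3.8, -0.0, 12.2]
grip_width: 0.226
grasp_force: 54.9
```

>>> servo_tool([
  [0,0,-7,0,0,0],
  [-0.2,20.3,0,0,0,0],
  [-0.2,20.3,0,0,0,0],
  [0,0,0,0,0,0],
  [0,0,3,0,0,0],
  [0,0,0,0,0,0],
])

```text
clock: 29.35
tcp_pos: [0.476, 0.0988, 0.1235]
tool_rot: [-2.507, -1.893, 0.001]
force: [0.7, 0.2, -2.0]
grip_width: 0.226
grasp_force: 55.0
```

>>> servo_tool([
  [0,0,1,0,0,0],
  [0,0,0.5,0,0,0],
  [0,0,0,0,0,0],
])

```text
clock: 29.65
tcp_pos: [0.4769, 0.0991, 0.1232]
tool_rot: [2.506, 1.893, 0.001]
force: [-1.3, -0.8, 4.8]
grip_width: 0.227
grasp_force: 54.9
```

>>> servo_tool([
  [0,0,1,0,0,0],
  [0,0,0,0,0,0],
])

```text
clock: 29.85
tcp_pos: [0.4774, 0.0993, 0.1229]
tool_rot: [2.506, 1.893, 0.002]
force: [-1.3, 1.1, 8.1]
grip_width: 0.225
grasp_force: 54.9
```

>>> servo_tool([
  [0,0,0.7,0,0,0],
  [0,0,0.7,0,0,0],
  [0,0,0,0,0,0],
])

```text
clock: 30.15
tcp_pos: [0.478, 0.0994, 0.122]
tool_rot: [2.505, 1.892, 0.004]
force: [-1.8, 1.2, 10.9]
grip_width: 0.225
grasp_force: 54.9
```

>>> servo_tool([
  [0,0,0.7,0,0,0],
  [0,0,0.7,0,0,0],
  [0,0,0,0,0,0],
])

```text
clock: 30.45
tcp_pos: [0.4786, 0.0996, 0.1211]
tool_rot: [2.505, 1.892, 0.005]
force: [-0.8, 0.1, 13.9]
grip_width: 0.223
grasp_force: 54.9
```

>>> servo_tool([
  [0,0,-7,0,0,0],
  [0,-20,0,0,0,0],
  [0,-20,0,0,0,0],
  [0,0,0,0,0,0],
  [0,0,3.5,0,0,0],
  [0,0,0,0,0,0],
])

```text
clock: 31.05
tcp_pos: [0.4387, 0.1091, 0.122]
tool_rot: [2.508, 1.892, 0.0]
force: [-0.1, 0.0, -1.4]
grip_width: 0.222
grasp_force: 55.0
```

>>> servo_tool([
  [0,0,1,0,0,0],
  [0,0,0.7,0,0,0],
  [0,0,0,0,0,0],
])

```text
clock: 31.35
tcp_pos: [0.4397, 0.1101, 0.1216]
tool_rot: [-2.507, -1.892, -0.003]
force: [-0.6, -0.4, 7.6]
grip_width: 0.222
grasp_force: 54.9
```

>>> servo_tool([
  [0,0,1,0,0,0],
  [0,0,0,0,0,0],
])

```text
clock: 31.55
tcp_pos: [0.44, 0.1104, 0.121]
tool_rot: [-2.507, -1.893, -0.004]
force: [-1.6, 0.4, 10.6]
grip_width: 0.223
grasp_force: 54.9
```

>>> servo_tool([
  [0,0,0.8,0,0,0],
  [0,0,0,0,0,0],
])

```text
clock: 31.75
tcp_pos: [0.4405, 0.1107, 0.1209]
tool_rot: [2.507, 1.893, 0.005]
force: [-3.1, -0.1, 14.9]
grip_width: 0.228
grasp_force: 55.0
```

>>> servo_tool([
  [0,0,-3,0,0,0],
  [-0.3,-2.2,0,0,0,0],
  [0,0,0,0,0,0],
  [0,0,2.5,0,0,0],
  [0,0,0.5,0,0,0],
  [0,0,0,0,0,0],
])

```text
clock: 32.35
tcp_pos: [0.4379, 0.111, 0.1208]
tool_rot: [2.507, 1.892, 0.004]
force: [-3.0, -0.3, 16.5]
grip_width: 0.223
grasp_force: 55.0
```

>>> servo_tool([
  [0,0,0.7,0,0,0],
  [0,0,0,0,0,0],
])

```text
clock: 32.55
tcp_pos: [0.4384, 0.1113, 0.1208]
tool_rot: [2.506, 1.892, 0.006]
force: [-4.3, 0.9, 20.9]
grip_width: 0.224
grasp_force: 55.0
```

>>> servo_tool([
  [0,0,-8,0,0,0],
  [-0.3,20.6,0,0,0,0],
  [-0.3,20.6,0,0,0,0],
  [0,0,0,0,0,0],
  [0,0,3,0,0,0],
  [0,0,0,0,0,0],
])

```text
clock: 33.15
tcp_pos: [0.4741, 0.0981, 0.122]
tool_rot: [-2.506, -1.893, 0.003]
force: [0.5, 0.8, -2.7]
grip_width: 0.223
grasp_force: 55.0
```

>>> servo_tool([
  [0,0,1,0,0,0],
  [0,0,0.7,0,0,0],
  [0,0,0,0,0,0],
])

```text
clock: 33.45
tcp_pos: [0.4753, 0.0982, 0.1214]
tool_rot: [2.507, 1.893, -0.001]
force: [-1.8, 0.3, -1.4]
grip_width: 0.223
grasp_force: 55.0
```

>>> servo_tool([
  [0,0,1,0,0,0],
  [0,0,0,0,0,0],
])

```text
clock: 33.65
tcp_pos: [0.4762, 0.0985, 0.1212]
tool_rot: [2.507, 1.892, 0.002]
force: [-2.2, 0.7, 5.6]
grip_width: 0.223
grasp_force: 54.9
```

>>> servo_tool([
  [0,0,0.8,0,0,0],
  [0,0,0,0,0,0],
])

```text
clock: 33.85
tcp_pos: [0.4767, 0.0988, 0.1211]
tool_rot: [2.506, 1.892, 0.003]
force: [-2.4, -0.1, 9.5]
grip_width: 0.227
grasp_force: 54.9
```

>>> servo_tool([
  [0,0,0.8,0,0,0],
  [0,0,0,0,0,0],
])

```text
clock: 34.05
tcp_pos: [0.4772, 0.099, 0.1209]
tool_rot: [2.506, 1.892, 0.004]
force: [-2.8, 0.9, 13.2]
grip_width: 0.223
grasp_force: 55.0
```

>>> servo_tool([
  [0,0,0.7,0,0,0],
  [0,0,0,0,0,0],
])

```text
clock: 34.25
tcp_pos: [0.4777, 0.0994, 0.1209]
tool_rot: [2.506, 1.892, 0.006]
force: [-3.9, 1.7, 16.9]
grip_width: 0.221
grasp_force: 55.0
```

>>> servo_tool([
  [0,0,0.6,0,0,0],
  [0,0,0,0,0,0],
])

```text
clock: 34.45
tcp_pos: [0.4781, 0.0996, 0.1208]
tool_rot: [2.505, 1.892, 0.007]
force: [-3.8, 0.7, 20.5]
grip_width: 0.223
grasp_force: 55.0
```

>>> servo_tool([
  [0,0,-9,0,0,0],
  [10.4,-10.2,0,0,0,0],
  [10.4,-10.2,0,0,0,0],
  [0,0,0,0,0,0],
  [0,0,3,0,0,0],
  [0,0,0,0,0,0],
])

```text
clock: 35.05
tcp_pos: [0.4612, 0.123, 0.1226]
tool_rot: [-2.507, -1.892, 0.002]
force: [-0.9, -0.3, -1.6]
grip_width: 0.222
grasp_force: 55.0
```

```bash
python3 -c "
from h import *
go([.4636,.1252,.1225],-16); print(tool()[2]['force'])"
```

```text
tcp [0.4612 0.123  0.1226] z [-1.1e-03 -6.0e-04 -1.0e+00] yang -15.92 shift [2.8 1.7 0. ] turn 0.08
[-0.87705421 -0.30708961 -1.59270483]
```

>>> servo_tool([
  [2.4,1.4,0.5,0,0,0],
  [0,0,0.5,0,0,0],
  [0,0,0,0,0,0],
])

```text
clock: 35.35
tcp_pos: [0.4637, 0.1254, 0.1222]
tool_rot: [-2.507, -1.892, 0.0]
force: [-0.1, -0.4, -2.0]
grip_width: 0.226
grasp_force: 55.0
```

>>> servo_tool([
  [0,0,1,0,0,0],
  [0,0,0,0,0,0],
])

```text
clock: 35.55
tcp_pos: [0.4638, 0.1254, 0.1213]
tool_rot: [2.508, 1.892, 0.0]
force: [0.3, -0.4, -2.3]
grip_width: 0.225
grasp_force: 55.0
```

>>> servo_tool([
  [0,0,1,0,0,0],
  [0,0,0,0,0,0],
])

```text
clock: 35.75
tcp_pos: [0.4644, 0.1259, 0.1211]
tool_rot: [2.507, 1.892, 0.002]
force: [0.1, 0.0, 4.2]
grip_width: 0.224
grasp_force: 54.9
```

>>> servo_tool([
  [0,0,0.8,0,0,0],
  [0,0,0,0,0,0],
])

```text
clock: 35.95
tcp_pos: [0.4649, 0.1263, 0.121]
tool_rot: [2.506, 1.892, 0.003]
force: [-1.7, -0.3, 8.9]
grip_width: 0.223
grasp_force: 54.9
```

>>> servo_tool([
  [0,0,0.8,0,0,0],
  [0,0,0.5,0,0,0],
  [0,0,0,0,0,0],
])

```text
clock: 36.25
tcp_pos: [0.4657, 0.1269, 0.1209]
tool_rot: [2.506, 1.892, 0.006]
force: [-2.3, 0.6, 16.4]
grip_width: 0.221
grasp_force: 54.9
```

>>> servo_tool([
  [0,0,-9,0,0,0],
  [-14,0,0,0,0,0],
  [-14,0,0,0,0,0],
  [-14,0,0,0,0,0],
  [0,0,3,0,0,0],
  [0,0,0,0,0,0],
])

```text
clock: 36.85
tcp_pos: [0.4518, 0.0849, 0.1237]
tool_rot: [-2.508, -1.891, 0.001]
force: [-0.9, 0.1, -2.9]
grip_width: 0.219
grasp_force: 55.0
```

```bash
python3 -c "
from h import *
go([.4522,.0858,.1225],-16); print(tool()[2]['force'])"
```

```text
tcp [0.4518 0.0849 0.1237] z [-6.e-04 -3.e-04 -1.e+00] yang -15.96 shift [1.  0.2 1.2] turn 0.04
[-0.86954394  0.09776919 -2.8690216 ]
```

>>> servo_tool([
  [0.8,0,1,0,0,0],
  [0,0,1,0,0,0],
  [0,0,0,0,0,0],
])

```text
clock: 37.15
tcp_pos: [0.4523, 0.0866, 0.1221]
tool_rot: [-2.506, -1.894, -0.0]
force: [0.2, -0.2, -1.3]
grip_width: 0.224
grasp_force: 55.0
```

>>> servo_tool([
  [0,0,1,0,0,0],
  [0,0,0.5,0,0,0],
  [0,0,0,0,0,0],
])

```text
clock: 37.45
tcp_pos: [0.4528, 0.0862, 0.1212]
tool_rot: [2.507, 1.893, 0.001]
force: [-0.9, -0.2, 2.8]
grip_width: 0.222
grasp_force: 54.9
```

>>> servo_tool([
  [0,0,1,0,0,0],
  [0,0,0,0,0,0],
])

```text
clock: 37.65
tcp_pos: [0.4535, 0.0864, 0.121]
tool_rot: [2.507, 1.892, 0.003]
force: [-1.5, -0.5, 8.2]
grip_width: 0.225
grasp_force: 54.9
```

>>> servo_tool([
  [0,0,0.8,0,0,0],
  [0,0,0,0,0,0],
])

```text
clock: 37.85
tcp_pos: [0.4541, 0.0867, 0.121]
tool_rot: [2.506, 1.892, 0.004]
force: [-1.7, 0.1, 13.3]
grip_width: 0.223
grasp_force: 54.9
```

All four sides are solid at the same height (TCP z 0.1208–0.1210, so the rim is at about 0.077–0.078), which means the flange is home. Now the drift goes back to its block.

>>> servo_tool([
  [0,0,-16,0,0,0],
  [0,0,-20,0,0,0],
  [-5.2,27.8,0,0,0,0],
  [-5.2,27.8,0,0,0,0],
  [-5.2,27.8,0,0,0,0],
  [-5.2,27.8,0,0,0,0],
  [-5.2,27.8,0,0,0,0],
  [-5.2,27.8,0,0,0,0],
  [-5.2,27.8,0,0,0,0],
  [-5.2,27.8,0,0,0,0],
  [0,0,0,0,0,0],
  [0,0,0,0,0,0],
])

```text
clock: 39.05
tcp_pos: [0.6546, -0.0154, 0.1536]
tool_rot: [-2.507, -1.89, 0.001]
force: [-1.1, 0.1, -2.9]
grip_width: 0.221
grasp_force: 55.0
```

```bash
python3 - <<'E'
from h import *
p,r,s=tool(); go([.6565,-.0150,.110],-15.9); c=cam("wrist"); im=manip.grab_frame("wrist"); cv2.imwrite("pics/w13.png",im); h=cv2.cvtColor(im,cv2.COLOR_BGR2HSV).astype(int)
print(s["force"],s["moment"],proj(c,[.6576,-.0141,.038]))
m=(h[...,0]>14)&(h[...,0]<32)&(h[...,1]>110)
for y in range(218,236,3):
    x=np.where(m[y,240:320])[0]+240; print(y,(x.min(),x.max(),len(x)) if len(x) else None)
E
```

```text
tcp [ 0.6546 -0.0154  0.1536] z [-0.002   0.0011 -1.    ] yang -15.96 shift [ 0.9  1.9 43.6] turn -0.06
[-1.1287881   0.10125029 -2.93973557] [-0.02708868 -0.03127634  0.06173323] [282.05849105 199.7115938 ]
218 (np.int64(240), np.int64(316), 7)
221 (np.int64(240), np.int64(288), 18)
224 (np.int64(240), np.int64(290), 26)
227 (np.int64(240), np.int64(296), 35)
230 (np.int64(240), np.int64(298), 44)
233 (np.int64(240), np.int64(301), 59)
```

>>> servo_tool([
  [1.5,1.3,0,0,0,0],
  [0,0,25,0,0,0],
  [0,0,25,0,0,0],
  [0,0,15,0,0,0],
  [0,0,10,0,0,0],
  [0,0,0,0,0,0],
])

```text
clock: 39.7
tcp_pos: [0.6556, -0.0139, 0.0788]
tool_rot: [-2.506, -1.893, 0.003]
force: [-0.5, -0.1, -1.7]
grip_width: 0.225
grasp_force: 55.0
```

```bash
python3 -c "
from h import *
go([.6565,-.0150,.048],-15.9); print(tool()[2]['force'],tool()[2]['moment'])"
```

```text
tcp [ 0.6556 -0.0139  0.0788] z [-2.e-03 -1.e-04 -1.e+00] yang -15.88 shift [-0.8  1.2 30.8] turn 0.02
[-0.45535957 -0.09303966 -1.66935749] [-0.03737373 -0.06222643  0.02735986]
```

Tip is about 3 mm above the block top or just entering. I lower it gently.

>>> servo_tool([
  [0,0.5,4,0,0,0],
  [0,0,5,0,0,0],
  [0,0,0,0,0,0],
])

```text
clock: 40.0
tcp_pos: [0.657, -0.0142, 0.0709]
tool_rot: [2.507, 1.893, -0.0]
force: [1.0, -0.9, -3.0]
grip_width: 0.223
grasp_force: 55.0
```

>>> servo_tool([
  [0,0,6,0,0,0],
  [0,0,6,0,0,0],
  [0,0,5,0,0,0],
  [0,0,0,0,0,0],
])

```text
clock: 40.4
tcp_pos: [0.6562, -0.0143, 0.0527]
tool_rot: [-2.507, -1.892, 0.002]
force: [0.3, 0.0, -2.1]
grip_width: 0.226
grasp_force: 55.0
```

>>> servo_tool([
  [0,0,2,0,0,0],
  [0,0,1.5,0,0,0],
  [0,0,0,0,0,0],
])

```text
clock: 40.7
tcp_pos: [0.657, -0.0142, 0.0503]
tool_rot: [-2.507, -1.893, 0.0]
force: [-0.5, -0.5, -2.6]
grip_width: 0.223
grasp_force: 55.0
```

>>> servo_tool([
  [0,0,1.5,0,0,0],
  [0,0,0.7,0,0,0],
  [0,0,0,0,0,0],
])

```text
clock: 41.0
tcp_pos: [0.6569, -0.0142, 0.0482]
tool_rot: [2.507, 1.893, -0.0]
force: [-0.9, 0.1, -2.1]
grip_width: 0.226
grasp_force: 55.0
```

>>> servo_tool([
  [0,0,0.8,0,0,0],
  [0,0,0,0,0,0],
])

```text
clock: 41.2
tcp_pos: [0.6571, -0.0141, 0.0476]
tool_rot: [2.507, 1.893, 0.0]
force: [-0.4, 0.3, -1.0]
grip_width: 0.224
grasp_force: 55.0
```

Collar is seating (the force has started to rise at the original height). I release fully, then raise clear.

>>> servo_tool([
  [0,0,0.3,0,0,0],
  [0,0,0,0,0,0],
  [0,0,0,0,0,0],
  [0,0,0,0,0,0],
  [0,0,0,0,0,0],
  [0,0,0,0,0,0],
  [0,0,0,0,0,0],
  [0,0,0,0,0,0],
  [0,0,0,0,0,0],
  [0,0,0,0,0,0],
], jaw=1.0)

```text
clock: 42.2
tcp_pos: [0.657, -0.0141, 0.0471]
tool_rot: [2.507, 1.893, -0.0]
force: [-0.6, -0.2, 1.1]
grip_width: 0.975
grasp_force: 0.0
```

>>> servo_tool([
  [0,0,-10,0,0,0],
  [0,0,-25,0,0,0],
  [0,0,-30,0,0,0],
  [0,0,-30,0,0,0],
  [-20,0,-30,0,0,0],
  [-40,0,0,0,0,0],
  [-10,0,0,0,0,0],
  [0,0,0,0,0,0],
  [0,0,0,0,0,0],
])

```text
clock: 43.1
tcp_pos: [0.6377, -0.0803, 0.1722]
tool_rot: [-2.506, -1.893, -0.001]
force: [0.4, 1.4, -0.7]
grip_width: 1.002
grasp_force: 0.0
```

```bash
python3 - <<'E'
from h import *
np.set_printoptions(precision=4,suppress=True)
p,r,s=tool(); print(p,s["force"],s["grip_width"])
c=cam("wrist"); im=manip.grab_frame("wrist"); sc=manip.grab_frame("scene"); tp=manip.grab_frame("top"); cv2.imwrite("pics/w14.png",im); cv2.imwrite("pics/s14.png",sc); cv2.imwrite("pics/t14.png",tp)
h=cv2.cvtColor(im,cv2.COLOR_BGR2HSV); q=proj(c,[.6577,-.014,.095])
m=((h[...,0]>14)&(h[...,0]<32)&(h[...,1]>120)).astype(np.uint8); m=cv2.morphologyEx(m,2,np.ones((5,5))); b=blob(m,q,200)
if b is not None: e=ell(b); print("head exp",q,"got",e,onz(c,e[0],.095))
cs=cam("scene"); hs=cv2.cvtColor(sc,cv2.COLOR_BGR2HSV)
h0=cv2.cvtColor(cv2.imread("pics/scene0.png"),cv2.COLOR_BGR2HSV)
# drift in scene before/after: saturated brass blob
for n,H in(("before",h0),("after",hs)):
    mm=((H[...,0]>18)&(H[...,0]<30)&(H[...,1]>190)).astype(np.uint8); mm[:, :300]=0; mm[:,335:]=0; mm[:190]=0; mm[226:]=0; ys,xs=np.nonzero(mm); print(n,len(xs),xs.mean(),ys.mean(),ys.min(),ys.max())
# cup rim in scene: bright blob box
for n,H in(("cup before",cv2.cvtColor(cv2.imread('pics/s7.png'),40)),("cup after",hs)):
    mm=((H[...,1]<40)&(H[...,2]>115)).astype(np.uint8); b=blob(mm[200:262,195:250],(26,25),60); x=cv2.boundingRect(b); print(n,x[0]+195,x[1]+200,x[2:],cv2.contourArea(b))
E=[proj(cs,np.array([.4596,.1047,.078])+.028*np.array([np.cos(a),np.sin(a),0])) for a in np.linspace(0,6.28,60)]; E=np.array(E); print("exp rim box",E.min(0),E.max(0))
d=cv2.absdiff(sc,cv2.imread("pics/scene0.png")).max(2); dt=cv2.absdiff(tp,cv2.imread("pics/top0.png")).max(2)
for n,D,w in(("can",d,(228,145,28,45)),("tin",d,(168,165,36,48)),("pliers",d,(274,190,100,26)),("can t",dt,(200,115,30,32)),("tin t",dt,(153,152,36,40)),("pliers t",dt,(253,140,70,24))):
    x,y,a,b=w; print(n,(D[y:y+b,x:x+a]>40).mean())
E
```

```text
[ 0.6377 -0.0803  0.1722] [ 0.3643  1.4077 -0.7255] 1.002074256503468
head exp [280.4019 118.3757] got ((280.3961181640625, 117.55986022949219), (32.62870788574219, 34.249229431152344), 2.903127670288086) [ 0.6578 -0.0135  0.095 ]<stdin>:12: RuntimeWarning: Mean of empty slice.
  ret = ret.dtype.type(ret / rcount)
Traceback (most recent call last):
ValueError: zero-size array to reduction operation minimum which has no identity
```

The drift is back upright at (0.658, −0.0135). Next I check the cup and the bystander objects numerically from the saved pictures.

```bash
python3 - <<'E'
from h import *
np.set_printoptions(precision=2,suppress=True)
cs=cam("scene"); sc=cv2.imread("pics/s14.png"); s7=cv2.imread("pics/s7.png")
def box(z,r=.028):
    E=np.array([proj(cs,np.array([.4596,.1047,z])+r*np.array([np.cos(a),np.sin(a),0])) for a in np.linspace(0,6.28,90)]); return E.min(0),E.max(0)
print("exp rim home",box(.078),"before",box(.087))
for n,im in(("before",s7),("after",sc)):
    g=cv2.cvtColor(im,cv2.COLOR_BGR2GRAY)
    # seal: dark ring centre, and column profile through cup
    x0=221; print(n,"col221",g[206:262,221].tolist()); 
for n,f,a,b in(("scene","s14","scene0",dict(can=(228,145,28,45),tin=(168,165,36,48),pliers=(274,190,30,26))),("top","t14","top0",dict(can=(200,115,30,32),tin=(153,152,36,40),pliers=(253,140,40,24)))):
    A,B=[cv2.cvtColor(cv2.imread(f"pics/{k}.png"),6) for k in(f,a)]
    for o,(x,y,w,h) in b.items():
        T=A[y:y+h,x:x+w]; R_=cv2.matchTemplate(B[y-6:y+h+6,x-6:x+w+6],T,cv2.TM_CCOEFF_NORMED); _,v,_,l=cv2.minMaxLoc(R_); print(n,o,"shift",(l[0]-6,l[1]-6),round(v,3))
E
```

```text
exp rim home (array([206.31, 225.56]), array([234.19, 242.71])) before (array([205.91, 222.09]), array([233.99, 239.15]))
before col221 [147, 140, 157, 151, 143, 127, 127, 138, 137, 127, 108, 107, 110, 111, 116, 112, 120, 152, 166, 165, 162, 153, 107, 89, 155, 125, 125, 136, 154, 108, 165, 164, 164, 163, 160, 123, 128, 146, 124, 123, 121, 97, 80, 81, 65, 65, 64, 65, 63, 63, 64, 63, 64, 63, 63, 63]
after col221 [149, 141, 157, 153, 144, 127, 128, 138, 137, 127, 109, 107, 110, 111, 117, 112, 115, 116, 120, 142, 228, 246, 246, 245, 241, 140, 158, 237, 142, 139, 213, 243, 213, 246, 246, 246, 246, 228, 179, 213, 193, 136, 140, 142, 68, 85, 85, 84, 84, 84, 85, 85, 84, 85, 84, 84]
scene can shift (0, 0) 1.0
scene tin shift (0, 0) 1.0
scene pliers shift (0, 0) 0.999
top can shift (0, 0) 0.998
top tin shift (0, 0) 1.0
top pliers shift (0, 0) 0.999
```

>>> servo_tool([
  [17,-31,0,0,0,0],
  [17,-31,0,0,0,0],
  [17,-31,0,0,0,0],
  [0,-31,0,0,0,0],
  [0,-31,0,0,0,0],
  [0,-31,0,0,0,0],
  [0,-30,0,0,0,0],
  [0,0,0,0,0,0],
  [0,0,0,0,0,0],
])

```text
clock: 44.15
tcp_pos: [0.4442, 0.027, 0.1725]
tool_rot: [2.503, 1.892, -0.002]
force: [1.3, -0.0, 0.2]
grip_width: 1.004
grasp_force: 0.0
```

```bash
python3 - <<'E'
from h import *
np.set_printoptions(precision=4,suppress=True)
p,r,s=tool(); c=cam("wrist"); im=manip.grab_frame("wrist"); cv2.imwrite("pics/w15.png",im); q=proj(c,[.4596,.1047,.075]); print(p,q,s["clock"])
g=cv2.cvtColor(im,cv2.COLOR_BGR2GRAY); yy,xx=np.mgrid[:420,:560]
b=blob(((g<75)&(np.hypot(xx-q[0],yy-q[1])<28)).astype(np.uint8),q,100); e=ell(b); print("seal",e,onz(c,e[0],.075))
# rim outline: radial edge (bright steel -> dark hub) along 24 rays, map to z=.078 plane
o=onz(c,e[0],.075)[:2]; R_=[]
for a in np.radians(np.arange(0,360,15)):
    rs=np.arange(.022,.0325,.00025); v=[cv2.getRectSubPix(g,(1,1),tuple(map(float,proj(c,[o[0]+k*np.cos(a),o[1]+k*np.sin(a),.078]))))[0,0] for k in rs]
    R_.append(rs[np.argmin(np.diff(np.array(v,float)))]*1e3)
print(np.round(R_,1))
E
```

```text
[0.4442 0.027  0.1725] [269.9886 104.5518] 44.15
seal ((272.01092529296875, 104.22553253173828), (33.11659622192383, 34.7551155090332), 177.04856872558594) [0.4611 0.1045 0.075 ]
[27.5 27.3 27.3 27.  27.3 27.  27.3 27.3 27.3 27.3 27.5 27.3 27.5 27.5
 27.5 27.5 27.8 28.  27.8 27.8 27.8 27.8 27.8 27.5]
```

The rim is concentric with the hub, the home height matches, and nothing else has moved. I hand the job in.

```bash
python3 -c "
from cell import manip
print(manip.finish_job())"
```

```text
the job is handed in; nothing more can be done
None
```

The job is handed in at 44 s of the 72 s. The bearing cup was pressed with the drift until all four sides of its rim felt solid at the same height, the drift stands upright in its block, and the oil can, nail tin and pliers show no movement in the before and after pictures.

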